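# Load a rail enclosure, lock the end clamp and seat the cover

### The arm

A 6-joint arm with a two-finger parallel gripper is mounted at the origin on the work surface. World frame = base frame: x ahead of the robot, y to its left, z up, the work surface at z = 0. Lengths are in m, angles in rad, forces in N, time in s.
With the tool pointing down it reaches from about 0.375 to 0.9 m from the base axis. Payload 3.1 kg.
Tool frame: the origin (TCP) lies midway between the tips of the shut fingers; the grasp point (between the pads) lies 19 mm behind it; z points along the fingers, y is the direction in which the jaws open and shut (so a half turn about z gives the same grasp; the last joint's range is limited). The gripper opens to 87 mm and grips with 3 to 60 N. Pads are 19 mm wide; open, the fingers measure 117 mm over their backs; the gripper's body (75 mm by 190 mm) begins 51 mm behind the grasp point.
Start: joints at [1.04, 0.527, 1.433, -0, 1.181, -0.178], TCP at [0.216, 0.586, 0.223] pointing down, gripper open.
Joint ranges: [-3.08, 3.08], [-0.75, 2.2], [0.22, 2.44], [-1.43, 4.57], [0, 2.65], [-2.85, 2.85]. Speed limits (rad/s): [2.79, 2.79, 3.14, 3.14, 3.14, 3.14].

### API

Orientations are given as a unit quaternion [x, y, z, w].
In Python, from rig import robot gives the robot as it stands.
- The arm moves only by the tool move_arm, never from a script. Its argument "rows" is one flat list of numbers, 7 for each row, row after row: the shift along the world's x, y, z in mm, then the turn, a rotation vector about the world's x, y, z in rad, then the closure, from 0 (fully open) to 1 (shut). A call has 1 to 12 rows; each row shifts and turns the commanded pose from where the row before left it; what a row does not reach is not made up. A row lasts 1/10 s, in which the tool goes at most 50 mm and 8.59 degrees, less where a joint would pass 70% of its speed; a pose out of reach is approached as far as the arm can. A call with a gripper value outside its range is refused whole. The fingers move at their own pace and stop on an object; "grip_force" is the grip in N (left out, the last holds). Time passes only in rows, so rows that do not move let the fingers close. It gives the time, the measured TCP pose, the force and the opening at its end, in the units of the state.
- robot.get_obs(): the state, without advancing time (a new reading comes with each control period).
- robot.camera(name): name is "scene" or "top" or "wrist"; returns a dict with "color" (384x512x3 uint8, red, green, blue), "z_map" (384x512 float32, m along the optical axis (not along the pixel's ray), 0 where there is no reading), "camera_matrix" (3x3 intrinsics, pixels), "R" (3x3) and "t" (3): a world point X has camera coordinates R X + t; the wrist camera has in their place "tool_from_camera" (4x4, takes a point from camera to tool coordinates, whose origin is the TCP and whose axes are the flange's). Camera axes: x right, y down, z forward; pixel columns grow to the right and rows downward; lengths in m; the calibration is good to about 2 mm. A picture is of the moment at which its call begins: read the wrist's pose just before it.
- robot.hand_in(): hands the job in, once; it reports no verdict.
Trained networks look in the newest picture that a camera, given by its name, has taken for a name from the list of things; names that differ only in an ending like _2 or _b are one class to them, and where a whole thing is asked for, a point or a joint stands for the part that bears it (a point fixed in the world has none). Each returns a list of dicts, best first, with "conf" (0 to 1); they miss things now and then, are a little off and sometimes report something else, mostly with a low value. They report only what shows in the picture. A call takes as long as a camera call.
- robot.search_frame(camera, thing): "at" ([column, row] in pixels, amid what is visible of it).
- robot.spot_point(camera, thing): "at" ([column, row] in pixels: a listed point, or the origin of a listed thing).
The state is a dict: "time": time; "q": joint angles; "joint_velocities": joint speeds; "joint_torque": joint torques, N m; "position": TCP position; "tool_rot": TCP orientation; "ft_force": force on the tool from outside, world axes, zero at the start; "moment": the same for the moment, N m; "grip_width": finger opening in m.
Only numpy, scipy, OpenCV 4.12 (cv2) and the standard library are available. Lean on these libraries where they do the work, as an engineer would, in place of code of your own. Each camera call takes 0.05 s, during which the arm holds its last target.

### The job

Make up the open rail box: flip up the cam lever of the end clamp to free it, slide the clamp back out of the way, and set every loose module on the bench upright onto the rail, in any order. Then push the clamp up so that the modules stand side by side without gaps between the fixed end stop and the clamp, and flip its lever fully down to lock it. Finally set the hooded cover on the box so that it sits fully home and level on the rim, and leave the other things on the bench where they are.

Things in the scene. Friction and masses are not known exactly. Their poses are not given: they have to be found in the camera images.
- base: base of a rail enclosure, an open grey box fixed to the bench: outer 138 (own x) by 238 (own y) by 60 high, walls and floor 4. A 35 wide top-hat rail runs along its y axis on the floor's middle line (x = 0), rail top 19 above the underside. A plain fixed end stop stands at the rail's -y end. Origin: centre of the underside, z up
- stop_face (a point): point on the face of the fixed end stop (46 wide, rising to 50 above the underside of the box), on the rail's centre line at the height of the rail's top, 100 from the box's centre. Axes as the box's: +y points along the rail from the stop to the sliding end clamp
- rim (a point): centre of the box's mouth, at the height of the rim, 60 above the underside of the box; axes as the box's
- clamp (a joint): position in m of the end clamp on the rail: free length between the faces of fixed stop and clamp, 0 to 0.176; starts at 0.03 to 0.065. N modules packed tight take 0.036 N. Free, it slides with about 3 N and stays where left (pushing modules along adds about 1 N each); with its cam lever down it is locked by friction (over 15 N)
- clamp_face (a point): point on the clamp's face that meets the modules, on the rail's centre line at the height of the rail's top; axes as the box's
- clamp_top (a point): centre of the top of the end clamp's block, 22 above the rail's top. The block is 48 wide (box x) and 24 along the rail (face 12 from this point). Pinch it across its 48 from above to slide it; the raised lever then stands between the fingers, up to 42 above this point
- cam (a joint): angle in rad of the clamp's cam lever about the box's x axis: 0 fully down (locked, the start), 0.95 fully up (free). Down it lies flat, pointing to box +y, away from the stop, its top 50.5 above the underside of the box. Stiff (0.12 N m, rising to 0.22 over the last 0.4, where it bites), stays where left. Press it down from above, 10 to 15 N at 20 from the hinge
- cam_hinge (a point): centre of the lever's hinge, above the middle of the clamp's block, 16 above the rail's top; hinge axis along the box's x
- cam_tip (a point): point near the lever's free end, at mid thickness; with the lever down it is 38 from the hinge along box +y and 12 above it. The lever is a straight steel bar 14 wide (box x), 7 thick, ending 10 beyond this point. Pinch it here across its 14 to lift it, following its arc about the hinge
- cover: loose hooded cover, light grey plastic, 0.3 kg: plate 145 (own x) by 244 (own y), skirt below flaring to about 156 by 256, hollow hood on top 60 wide (x) and 214 long (y). Origin: centre of the skirt's lower edge; plate underside 10 above it, plate top 14, hood top 40. Pinch the hood across its 60. Seated: origin 50 above the box's underside; either way round fits, 1.5 play
- breaker_a: rail module, light grey plastic, a two-pole breaker with black toggle, 0.18 kg, upright. Body 85 (own x) by 36 (own y), shoulders 45 up; above them a nose 42 (x) by 36 to 68 up: pinch it across the 42. Underside has a notch along y for the rail, 10 deep, 38 wide, flaring to 48. Origin: centre of the underside. On the rail: origin 9 above the box's. May be absent
- breaker_b: rail module, a two-pole breaker that looks the same as breaker_a. Same outline, mass, notch and origin as breaker_a. Seated on the rail its origin is 9 above the underside of the box; either way round will do. May be absent
- contactor: rail module, a contactor with a flat dark window in its nose. Same outline, mass, notch and origin as breaker_a. Seated on the rail its origin is 9 above the underside of the box; either way round will do. May be absent
- timer: rail module, a timer relay with two low dials on its nose. Same outline, mass, notch and origin as breaker_a. Seated on the rail its origin is 9 above the underside of the box; either way round will do. May be absent
- spool: small spool of blue wire standing on its flange, 76 diameter, 50 high; not part of the job. Origin: centre of the underside
- screwdriver: screwdriver lying on the bench; not part of the job. Origin: centre of the underside
- stock_bin: small red open stock bin 110 x 100 x 60; not part of the job. Origin: centre of the underside

How it is judged:
On the way, in this order (a step that is already met when the one before it is completed fails the run):
1. the cam lever is flipped up and the end clamp is free (value of joint cam above 0.5 rad), for 0.2 s.
2. every module stands upright, seated on the rail (z of breaker_a in the frame of base between 0.0065 and 0.0115 m and x of breaker_a in the frame of base between -0.004 and 0.004 m and angle between each of breaker_a, breaker_b, contactor, timer's own z axis and vertical below 0.05 rad and angle between the y axis of each of breaker_a, breaker_b, contactor, timer and the y axis of base, either way round below 0.06 rad and z of breaker_b in the frame of base between 0.0065 and 0.0115 m and x of breaker_b in the frame of base between -0.004 and 0.004 m and z of contactor in the frame of base between 0.0065 and 0.0115 m and x of contactor in the frame of base between -0.004 and 0.004 m and z of timer in the frame of base between 0.0065 and 0.0115 m and x of timer in the frame of base between -0.004 and 0.004 m), for 0.3 s.
3. the clamp has closed the row up against the stop and its lever is locked down (all of step 2 and (y of breaker_a in the frame of stop_face between 0.014 and 0.0215 m or (y of breaker_a in the frame of stop_face between 0.05 and 0.061 m and distance between breaker_a and breaker_b below 0.0395 m and y of breaker_b in the frame of stop_face below 0.036 m) or (y of breaker_a in the frame of stop_face between 0.05 and 0.061 m and distance between breaker_a and contactor below 0.0395 m and y of contactor in the frame of stop_face below 0.036 m) or (y of breaker_a in the frame of stop_face between 0.05 and 0.061 m and distance between breaker_a and timer below 0.0395 m and y of timer in the frame of stop_face below 0.036 m) or (y of breaker_a in the frame of stop_face between 0.086 and 0.1005 m and distance between breaker_a and breaker_b below 0.0395 m and y of breaker_b in the frame of stop_face below 0.072 m) or (y of breaker_a in the frame of stop_face between 0.086 and 0.1005 m and distance between breaker_a and contactor below 0.0395 m and y of contactor in the frame of stop_face below 0.072 m) or (y of breaker_a in the frame of stop_face between 0.086 and 0.1005 m and distance between breaker_a and timer below 0.0395 m and y of timer in the frame of stop_face below 0.072 m) or (y of breaker_a in the frame of stop_face between 0.122 and 0.14 m and distance between breaker_a and breaker_b below 0.0395 m and y of breaker_b in the frame of stop_face below 0.108 m) or (y of breaker_a in the frame of stop_face between 0.122 and 0.14 m and distance between breaker_a and contactor below 0.0395 m and y of contactor in the frame of stop_face below 0.108 m) or (y of breaker_a in the frame of stop_face between 0.122 and 0.14 m and distance between breaker_a and timer below 0.0395 m and y of timer in the frame of stop_face below 0.108 m)) and (y of breaker_b in the frame of stop_face between 0.014 and 0.0215 m or (y of breaker_b in the frame of stop_face between 0.05 and 0.061 m and distance between breaker_b and breaker_a below 0.0395 m and y of breaker_a in the frame of stop_face below 0.036 m) or (y of breaker_b in the frame of stop_face between 0.05 and 0.061 m and distance between breaker_b and contactor below 0.0395 m and y of contactor in the frame of stop_face below 0.036 m) or (y of breaker_b in the frame of stop_face between 0.05 and 0.061 m and distance between breaker_b and timer below 0.0395 m and y of timer in the frame of stop_face below 0.036 m) or (y of breaker_b in the frame of stop_face between 0.086 and 0.1005 m and distance between breaker_b and breaker_a below 0.0395 m and y of breaker_a in the frame of stop_face below 0.072 m) or (y of breaker_b in the frame of stop_face between 0.086 and 0.1005 m and distance between breaker_b and contactor below 0.0395 m and y of contactor in the frame of stop_face below 0.072 m) or (y of breaker_b in the frame of stop_face between 0.086 and 0.1005 m and distance between breaker_b and timer below 0.0395 m and y of timer in the frame of stop_face below 0.072 m) or (y of breaker_b in the frame of stop_face between 0.122 and 0.14 m and distance between breaker_b and breaker_a below 0.0395 m and y of breaker_a in the frame of stop_face below 0.108 m) or (y of breaker_b in the frame of stop_face between 0.122 and 0.14 m and distance between breaker_b and contactor below 0.0395 m and y of contactor in the frame of stop_face below 0.108 m) or (y of breaker_b in the frame of stop_face between 0.122 and 0.14 m and distance between breaker_b and timer below 0.0395 m and y of timer in the frame of stop_face below 0.108 m)) and (y of contactor in the frame of stop_face between 0.014 and 0.0215 m or (y of contactor in the frame of stop_face between 0.05 and 0.061 m and distance between contactor and breaker_a below 0.0395 m and y of breaker_a in the frame of stop_face below 0.036 m) or (y of contactor in the frame of stop_face between 0.05 and 0.061 m and distance between contactor and breaker_b below 0.0395 m and y of breaker_b in the frame of stop_face below 0.036 m) or (y of contactor in the frame of stop_face between 0.05 and 0.061 m and distance between contactor and timer below 0.0395 m and y of timer in the frame of stop_face below 0.036 m) or (y of contactor in the frame of stop_face between 0.086 and 0.1005 m and distance between contactor and breaker_a below 0.0395 m and y of breaker_a in the frame of stop_face below 0.072 m) or (y of contactor in the frame of stop_face between 0.086 and 0.1005 m and distance between contactor and breaker_b below 0.0395 m and y of breaker_b in the frame of stop_face below 0.072 m) or (y of contactor in the frame of stop_face between 0.086 and 0.1005 m and distance between contactor and timer below 0.0395 m and y of timer in the frame of stop_face below 0.072 m) or (y of contactor in the frame of stop_face between 0.122 and 0.14 m and distance between contactor and breaker_a below 0.0395 m and y of breaker_a in the frame of stop_face below 0.108 m) or (y of contactor in the frame of stop_face between 0.122 and 0.14 m and distance between contactor and breaker_b below 0.0395 m and y of breaker_b in the frame of stop_face below 0.108 m) or (y of contactor in the frame of stop_face between 0.122 and 0.14 m and distance between contactor and timer below 0.0395 m and y of timer in the frame of stop_face below 0.108 m)) and (y of timer in the frame of stop_face between 0.014 and 0.0215 m or (y of timer in the frame of stop_face between 0.05 and 0.061 m and distance between timer and breaker_a below 0.0395 m and y of breaker_a in the frame of stop_face below 0.036 m) or (y of timer in the frame of stop_face between 0.05 and 0.061 m and distance between timer and breaker_b below 0.0395 m and y of breaker_b in the frame of stop_face below 0.036 m) or (y of timer in the frame of stop_face between 0.05 and 0.061 m and distance between timer and contactor below 0.0395 m and y of contactor in the frame of stop_face below 0.036 m) or (y of timer in the frame of stop_face between 0.086 and 0.1005 m and distance between timer and breaker_a below 0.0395 m and y of breaker_a in the frame of stop_face below 0.072 m) or (y of timer in the frame of stop_face between 0.086 and 0.1005 m and distance between timer and breaker_b below 0.0395 m and y of breaker_b in the frame of stop_face below 0.072 m) or (y of timer in the frame of stop_face between 0.086 and 0.1005 m and distance between timer and contactor below 0.0395 m and y of contactor in the frame of stop_face below 0.072 m) or (y of timer in the frame of stop_face between 0.122 and 0.14 m and distance between timer and breaker_a below 0.0395 m and y of breaker_a in the frame of stop_face below 0.108 m) or (y of timer in the frame of stop_face between 0.122 and 0.14 m and distance between timer and breaker_b below 0.0395 m and y of breaker_b in the frame of stop_face below 0.108 m) or (y of timer in the frame of stop_face between 0.122 and 0.14 m and distance between timer and contactor below 0.0395 m and y of contactor in the frame of stop_face below 0.108 m)) and y of any of breaker_a, breaker_b, contactor, timer in the frame of clamp_face above -0.0215 m and value of joint cam below 0.12 rad), for 0.3 s.
At the end, for the whole second after the job is handed in: modules seated upright on the rail (4 mm of its centre line), row from the fixed stop to the clamp with no gap over 3 mm, lever within 0.12 rad of fully down, cover on the rim: level to 0.02 rad, 2 mm in height, 4 mm sideways; all at rest (all of step 3 and z of cover in the frame of base between 0.048 and 0.052 m and x of cover in the frame of base between -0.004 and 0.004 m and y of cover in the frame of base between -0.004 and 0.004 m and angle between cover's own z axis and vertical below 0.02 rad and angle between the y axis of cover and the y axis of base, either way round below 0.04 rad and linear speed of each of breaker_a, breaker_b, contactor, timer, cover below 0.02 m/s); the robot touches nothing.
It fails at once if the spool is moved from its place by more than 3 cm (distance of spool from where it was at the start of the episode above 0.03 m).
It fails at once if the screwdriver is moved from its place by more than 3 cm (distance of screwdriver from where it was at the start of the episode above 0.03 m).
It fails at once if the stock bin is moved from its place by more than 3 cm (distance of stock_bin from where it was at the start of the episode above 0.03 m).
Of breaker_a, breaker_b, contactor, timer only 2 to 4 are there at a start; the rules pass over those that are not, and their reading is None.
At some moment in a run one of breaker_a, breaker_b, contactor, timer, cover may be knocked a few centimetres aside while the robot is not near it.
Once in a run the grip may slacken for a moment while it holds something.
It also fails if it takes over 210 s, if anything falls off the work surface, if the arm or the gripper's body presses on something with over 40 N, if the wrist force passes 120 N, or if a joint passes its speed limit or range.

## Working session

There is one attempt and no reset: what is moved stays moved. The work goes in short steps, Python scripts to look and compute and a tool call to move; the robot and the scene stay as the last step left them, time stands still between calls to the robot, and variables do not carry over. Pictures are saved under pics/ and viewed, and the job is handed in when it is done.

Besides the shell and the picture viewer there is one more tool, called after "Request:" as a command line: name --argument value ..., lists and objects as JSON in quotes. move_arm: Moves the arm, as the interface text tells. Its arguments: {"type":"object","properties":{"rows":{"type":"array","items":{"type":"number"}},"grip_force":{"type":"number"}},"required":["rows"]}

```bash
ls; mkdir -p pics
python3 - <<'E'
from rig import robot
import cv2
print(robot.get_obs())
for n in ["scene","top","wrist"]:
    c=robot.camera(n); cv2.imwrite(f"pics/a_{n}.png",cv2.cvtColor(c["color"],cv2.COLOR_RGB2BGR))
    print(n,c["camera_matrix"],c.get("R"),c.get("t"),c.get("tool_from_camera"))
E
```

```text
pics
{'time': 0.0, 'q': array([ 1.03947097e+00,  5.28484941e-01,  1.43390537e+00,  3.57451212e-05,
        1.18139938e+00, -1.78554361e-01]), 'joint_velocities': array([ 9.73394864e-05, -7.79752344e-04,  1.28308515e-04,  1.25937499e-03,
        4.48574649e-04, -9.79812693e-04]), 'joint_torque': array([-3.12211869e-04, -4.40043640e+01, -1.76595908e+01,  6.34004991e-02,
        5.80443267e-02, -1.49971606e-04]), 'position': array([0.21555304, 0.58586937, 0.22155913]), 'tool_rot': array([ 1.75478897e-01,  9.84482580e-01, -1.02430454e-03, -3.97270669e-04]), 'ft_force': array([-0.01357224, -0.32998018, -0.2361862 ]), 'moment': array([ 0.01613497,  0.03112074, -0.02224777]), 'grip_width': 0.08692645660135655}
scene [[369.49730445   0.         262.0445106 ]
 [  0.         369.49730445 197.92702347]
 [  0.           0.           1.        ]] [[ 0.4926429   0.86996497  0.02153888]
 [ 0.56488287 -0.30085776 -0.76836967]
 [-0.66197456  0.39069881 -0.63964375]] [-0.29818935 -0.27979     1.46627843] None
top [[348.08691379   0.         254.33933748]
 [  0.         348.08691379 192.66620751]
 [  0.           0.           1.        ]] [[-0.0118895  -0.99989071  0.00878633]
 [-0.99880921  0.01145993 -0.04742186]
 [ 0.04731599 -0.00933969 -0.99883631]] [0.01306342 0.59344225 0.99669077] None
wrist [[265.85454127   0.         256.36014441]
 [  0.         265.85454127 194.8256331 ]
 [  0.           0.           1.        ]] None None [[ 1.83477728e-03 -9.65246773e-01 -2.61333698e-01  7.13718923e-02]
 [ 9.99998256e-01  1.86179778e-03  1.44182648e-04  4.22768682e-04]
 [ 3.47378663e-04 -2.61333507e-01  9.65248506e-01 -1.62425366e-01]
 [ 0.00000000e+00  0.00000000e+00  0.00000000e+00  1.00000000e+00]]
```

View pics/a_scene.png

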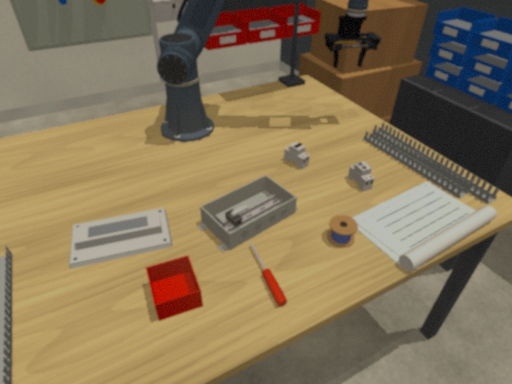

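View pics/a_top.png

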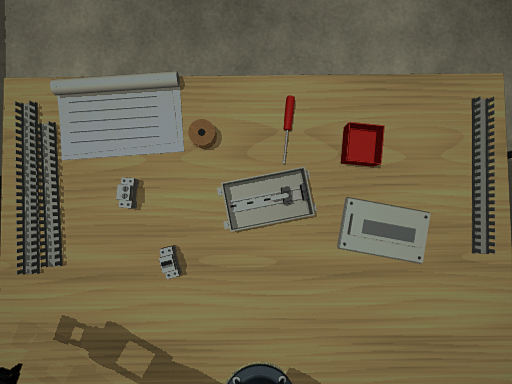

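View pics/a_wrist.png

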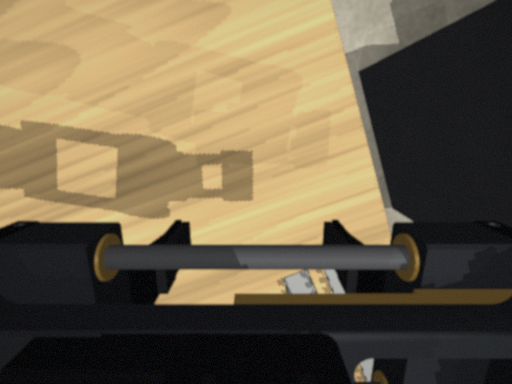

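```bash
cat > h.py <<'E'
import numpy as np, cv2
from scipy.spatial.transform import Rotation as Rn
from rig import robot
def cam(n):
    o=robot.get_obs(); c=robot.camera(n)
    if n=="wrist":
        T=np.eye(4);T[:3,:3]=Rn.from_quat(o["tool_rot"]).as_matrix();T[:3,3]=o["position"]
        M=T@c["tool_from_camera"]; c["R"]=M[:3,:3].T; c["t"]=-c["R"]@M[:3,3]
    return c
def cloud(c):
    z=c["z_map"];K=c["camera_matrix"];v,u=np.indices(z.shape)
    P=np.stack([(u-K[0,2])/K[0,0]*z,(v-K[1,2])/K[1,1]*z,z],-1)
    W=(P-c["t"])@c["R"]; W[z==0]=np.nan
    return W
def atz(c,px,zw):
    K=c["camera_matrix"];d=c["R"].T@np.array([(px[0]-K[0,2])/K[0,0],(px[1]-K[1,2])/K[1,1],1]);o=-c["R"].T@c["t"]
    return o+d*(zw-o[2])/d[2]
def tri(c1,p1,c2,p2):
    A=[];b=[]
    for c,p in((c1,p1),(c2,p2)):
        K=c["camera_matrix"];d=c["R"].T@np.array([(p[0]-K[0,2])/K[0,0],(p[1]-K[1,2])/K[1,1],1]);d/=np.linalg.norm(d)
        o=-c["R"].T@c["t"];Q=np.eye(3)-np.outer(d,d);A.append(Q);b.append(Q@o)
    A=np.vstack(A);b=np.hstack(b);x,r,_,_=np.linalg.lstsq(A,b,rcond=None);return x,(r**.5 if len(r) else r)
def proj(c,X):
    p=c["camera_matrix"]@(c["R"]@X+c["t"]);return p[:2]/p[2]
def save(c,n,box=None,s=1):
    im=cv2.cvtColor(c["color"],cv2.COLOR_RGB2BGR)
    if box: im=im[box[1]:box[3],box[0]:box[2]]
    if s!=1: im=cv2.resize(im,None,fx=s,fy=s,interpolation=cv2.INTER_CUBIC)
    cv2.imwrite("pics/"+n+".png",im)
def rect(pts):
    r=cv2.minAreaRect(pts.astype(np.float32)*1000);return r
E
python3 - <<'E'
from h import *
ct=cam("top");cs=cam("scene")
save(ct,"b_box",(210,160,330,240),6);save(cs,"b_sbox",(190,170,310,250),6);save(ct,"b_mods",(100,160,200,290),4)
W=cloud(ct)
S=cloud(cs)
for nm,zl,zh in(("tab",-.02,.02),):
    m=(abs(W[...,2])<.02);print("table z top",np.nanmedian(W[...,2][m]), "scene",np.nanmedian(S[...,2][abs(S[...,2])<.02]))
H=(W[...,2]>.012)&(W[...,2]<.2)&(W[...,0]>.3)
n,lab,st,_=cv2.connectedComponentsWithStats(H.astype(np.uint8))
for i in range(1,n):
    if st[i,4]>30:
        p=W[lab==i];print(st[i],p.mean(0).round(3),"zmax",p[:,2].max().round(4),"rect",rect(p[:,:2]))
for t in ["base","stop_face","rim","clamp","clamp_face","clamp_top","cam","cam_hinge","cam_tip","cover","breaker_a","contactor","timer","spool","screwdriver","stock_bin"]:
  for n in("top","scene"):
    print(t,n,[(np.round(d["at"],1),round(d["conf"],2)) for d in robot.spot_point(n,t)[:3]])
E
```

```text
table z top -8.736710829681927e-05 scene 0.0002746001122870518
[  50   71  129   24 2030] [0.913 0.403 0.037] zmax 0.0484 rect ((916.9664306640625, 405.5202331542969), (44.24927520751953, 361.198974609375), 3.476842164993286)
[283  95  12  69 348] [ 0.81  -0.095  0.021] zmax 0.0298 rect ((777.9752807617188, -91.16810607910156), (25.104204177856445, 199.0646514892578), 82.64798736572266)
[474  96   7 102 434] [ 0.723 -0.643  0.025] zmax 0.0429 rect ((721.7294311523438, -642.696044921875), (6.44464111328125, 296.7097473144531), 87.76486206054688)
[487  96   8  20  89] [ 0.839 -0.687  0.026] zmax 0.0423 rect ((839.3817749023438, -688.1435546875), (6.348060607910156, 52.272518157958984), 88.84117889404297)
[ 29 100   7  20  88] [0.839 0.645 0.026] zmax 0.0395 rect ((839.8863525390625, 644.8793334960938), (52.55356979370117, 5.99545431137085), 0.4163745939731598)
[488 117   7   7  31] [ 0.799 -0.686  0.025] zmax 0.0389 rect ((800.0421752929688, -685.5930786132812), (4.7006683349609375, 18.316232681274414), 87.26580047607422)
[188 119  27  27 567] [0.766 0.154 0.049] zmax 0.0552 rect ((765
[... 6176 characters left out ...]
)
[ 16 262   8  13  67] [0.387 0.672 0.026] zmax 0.04 rect ((385.9018249511719, 671.6044921875), (35.04193115234375, 5.94757080078125), 4.822811126708984)
base top [(array([265.3, 202.2]), 0.88), (array([380.6, 230.6]), 0.63)]
base scene [(array([245.4, 216.2]), 0.72)]
stop_face top [(array([304.4, 195.7]), 0.92)]
stop_face scene [(array([221.9, 225.5]), 0.72)]
rim top [(array([268.7, 198.8]), 0.87)]
rim scene [(array([249.7, 203.4]), 0.59), (array([120.8, 238.9]), 0.52)]Traceback (most recent call last):
  File "<stdin>", line 15, in <module>
ValueError: it knows: base, breaker, cam_hinge, cam_tip, clamp_face, clamp_top, contactor, cover, rim, screwdriver, spool, stock_bin, stop_face, timer
```

View pics/b_box.png

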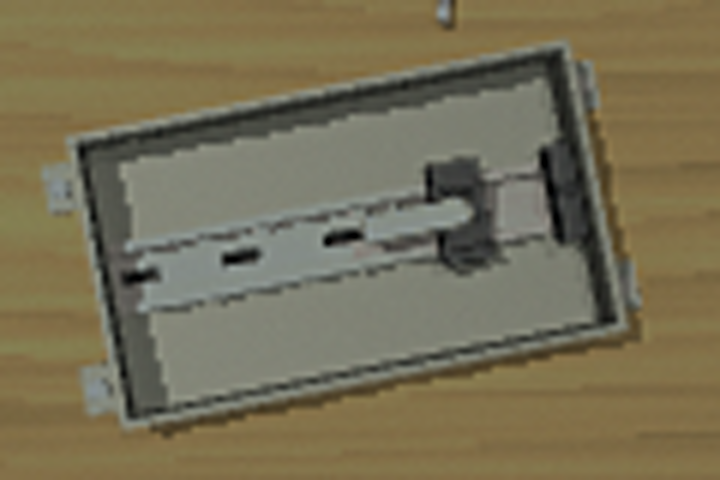

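View pics/b_sbox.png

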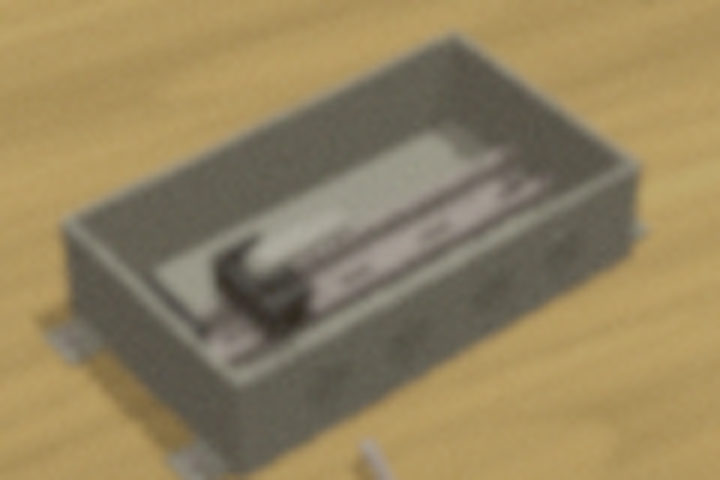

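View pics/b_mods.png

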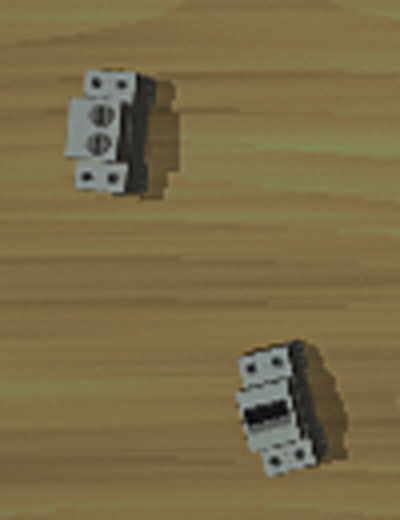

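Request:
move_arm --rows '[23,-40,2.5,0,0,-0.065,0,23,-40,2.5,0,0,-0.065,0,23,-40,2.5,0,0,-0.065,0,23,-40,2.5,0,0,-0.065,0,23,-40,2.5,0,0,-0.065,0,23,-40,2.5,0,0,-0.065,0,23,-40,2.5,0,0,-0.065,0,23,-40,2.5,0,0,-0.065,0]'

```text
time: 1.35
position: [0.4007, 0.2649, 0.243]
tool_rot: [0.424, 0.906, 0.0, 0.0]
ft_force: [0.7, -0.0, -0.0]
grip_width: 0.0871
```

Request:
move_arm --rows '[23,-40,2.5,0,0,-0.065,0,23,-40,2.5,0,0,-0.065,0,23,-40,2.5,0,0,-0.065,0,23,-40,2.5,0,0,-0.065,0,23,-40,2.5,0,0,-0.065,0,23,-40,2.5,0,0,-0.065,0,23,-40,2.5,0,0,-0.065,0,20,-40,2.5,0,0,-0.06,0,0,0,0,0,0,0,0,0,0,0,0,0,0,0]'

```text
time: 2.35
position: [0.5809, -0.0543, 0.2622]
tool_rot: [0.64, 0.768, 0.0, -0.0]
ft_force: [-0.4, 0.8, 0.3]
grip_width: 0.0868
```

Run:
```python
from h import *
o=robot.get_obs();print(o["time"],o["position"],o["tool_rot"],o["q"].round(2))
c=cam("wrist");save(c,"c_w")
ct=cam("top")
W=cloud(c)
B=np.array([.5754,-.0295]);a=np.deg2rad(10.53);ex=np.array([np.cos(a),np.sin(a)]);ey=np.array([-np.sin(a),np.cos(a)])
for n in("wrist","top"):
  cc=c if n=="wrist" else ct
  for t,z in (("stop_face",.019),("rim",.06),("clamp_face",.019),("clamp_top",.041),("cam_hinge",.035),("cam_tip",.047)):
    for d in robot.spot_point(n,t)[:1]:
        p=atz(cc,d["at"],z)[:2]-B; print(n,t,np.round(d["at"],1),round(d["conf"],2),"box xy",(p@ex*1000).round(1),(p@ey*1000).round(1))
```

```text
2.35 [ 0.58085968 -0.05434873  0.26223706] [ 6.40246768e-01  7.68169142e-01  3.45189915e-05 -4.93359193e-04] [-0.28  0.43  1.49  0.    1.22 -0.47]
wrist stop_face [258.2 217.1] 0.78 box xy 4.0 -100.7
wrist clamp_face [256.8 195.7] 0.66 box xy 1.7 -64.8
wrist clamp_top [257.4 190.5] 0.7 box xy 2.6 -50.8
wrist cam_hinge [256.2 191.9] 0.53 box xy 0.8 -54.5
wrist cam_tip [257.1 170.8] 0.89 box xy 2.1 -20.1
top stop_face [356.6 145.2] 0.55 box xy 102.2 -287.6
top rim [268.3 196. ] 0.89 box xy 5.7 -3.6
top clamp_top [286.1 131.2] 0.2 box xy 177.7 -90.8
```

View pics/c_w.png

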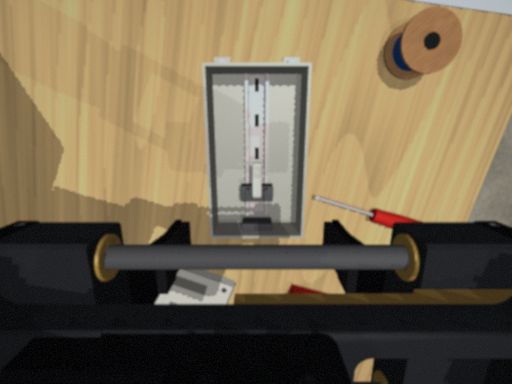

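```bash
cat >> h.py <<'E'
B=np.array([.5754,-.0295]);a=np.deg2rad(10.53);ex=np.array([np.cos(a),np.sin(a)]);ey=np.array([-np.sin(a),np.cos(a)])
def tobox(p): p=np.asarray(p)[...,:2]-B; return np.stack([p@ex,p@ey],-1)*1000
E
python3 - <<'E'
from h import *
for n in("wrist","top","scene"):
    c=cam(n);W=cloud(c);b=tobox(W);z=W[...,2]
    m=(z>.055)&(z<.066)&(abs(b[...,0])<90)&(abs(b[...,1])<140)
    p=W[m];print(n,m.sum(),rect(p[:,:2]),np.median(z[m]))
    m=(z>.012)&(z<.066)&(abs(b[...,0])<72)&(abs(b[...,1])<122); p=b[m]
    # dark block: points 38..43 high inside
    for lo,hi in((.037,.0425),(.045,.054)):
        m=(z>lo)&(z<hi)&(abs(b[...,0])<30)&(b[...,1]<20)&(b[...,1]>-112)
        q=b[m]; 
        if len(q): print(lo,len(q),"y pct",np.percentile(q[:,1],[1,5,25,50,75,95,99]).round(1),"x",np.percentile(q[:,0],[2,50,98]).round(1))
    m=(z>.017)&(z<.0215)&(abs(b[...,0])<30)&(b[...,1]<100)&(b[...,1]>20);q=b[m];print("rail x",np.percentile(q[:,0],[1,50,99]).round(1),q[:,0].mean())
    if n=="wrist":
        im=cv2.cvtColor(c["color"],cv2.COLOR_RGB2BGR)[55:245,195:325];cv2.imwrite("pics/d.png",cv2.resize(im,None,fx=3,fy=3,interpolation=cv2.INTER_CUBIC))
        # y profile of heights along centre line
        for y in range(-120,60,4):
            m=(abs(b[...,0])<5)&(abs(b[...,1]-y)<2);print(y,(np.nanmedian(z[m])*1000).round(1) if m.any() else None,end="; ")
        print()
E
```

```text
wrist 1988 ((576.4624633789062, -27.809112548828125), (138.48548889160156, 237.02857971191406), 10.505645751953125) 0.059924253133734506
0.037 308 y pct [-99.1 -98.6 -64.6 -58.5 -49.2 -43.4 -43.1] x [-21.5   2.4  24.8]
0.045 700 y pct [-109.7 -108.  -100.9  -51.9  -32.1  -11.9   -7.7] x [-18.7   0.9  22.1]
rail x [-15.6 -10.6  18.8] 1.480338310750346
-120 None; -116 59.5; -112 52.1; -108 50.7; -104 50.6; -100 35.9; -96 5.6; -92 5.9; -88 5.4; -84 5.5; -80 5.6; -76 None; -72 None; -68 41.0; -64 41.1; -60 44.1; -56 50.6; -52 50.8; -48 50.6; -44 50.6; -40 50.4; -36 50.4; -32 50.6; -28 50.8; -24 50.3; -20 50.8; -16 50.5; -12 50.0; -8 7.2; -4 5.7; 0 373.8; 4 378.6; 8 349.1; 12 5.7; 16 5.6; 20 5.9; 24 5.7; 28 5.7; 32 5.6; 36 6.0; 40 5.7; 44 5.5; 48 6.0; 52 5.8; 56 5.9; 
top 173 ((564.5263671875, 29.31268310546875), (138.11097717285156, 119.00218200683594), 10.439435958862305) 0.05956236057537953
rail x [-17.4  12.   17.1] -0.042840420916007406
scene 499 ((576.7860717773438, -25.400848388671875), (143.08804321289062, 243.74510192871094), 10.569050788879395) 0.05908403723875025
0.037 55 y pct [-82.  -66.1 -64.4 -61.7 -54.6 -44.9 -43.3] x [-17.1  15.7  27.3]
0.045 163 y pct [-106.4 -104.8  -97.4  -50.7  -31.8  -10.9   -7.2] x [-16.9   4.4  23. ]
rail x [-15.3  -9.   20.9] 1.4598506507362057
```

View pics/d.png

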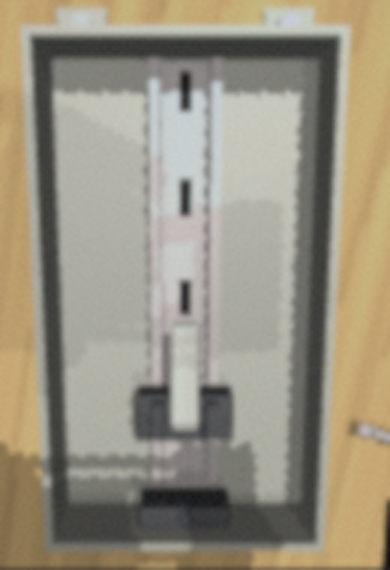

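Request:
move_arm --rows '[-1,8,-30,0,0,0,0.5,0,0,-50,0,0,0,0.5,0,0,-50,0,0,0,0.5,0,0,-40,0,0,0,0.5,0,0,0,0,0,0,0.5]' --grip_force 20

```text
time: 3.7
position: [0.5754, -0.0445, 0.0872]
tool_rot: [0.64, 0.769, -0.003, -0.006]
ft_force: [-0.7, 0.3, -0.3]
grip_width: 0.0552
```

```bash
sed -i 's/^B=np.array.*;a=np.deg2rad(10.53)/B=np.array([.5764,-.0278]);a=np.deg2rad(10.51)/' h.py
python3 - <<'E'
from h import *
o=robot.get_obs();print(o["position"],tobox(o["position"]),o["grip_width"])
c=cam("wrist");save(c,"e_w");W=cloud(c);b=tobox(W);z=W[...,2]
m=(z>.048)&(z<.053)&(abs(b[...,0])<15)&(abs(b[...,1]+30)<50);q=b[m];print(len(q),np.percentile(q,[2,50,98],axis=0).round(1))
E
```

```text
[ 0.57541244 -0.0444533   0.08720263] [ -4.00866975 -16.19376677] 0.0551650680684248
676 [[-11.3 -64.4]
 [ -0.5 -24. ]
 [ 11.5  -8.7]]
```

View pics/e_w.png

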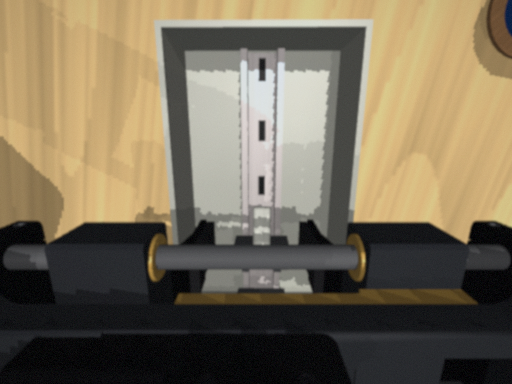

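Request:
move_arm --rows '[0,0,0,0,0,0,0.5,0,0,0,0,0,0,0.5]'

```text
time: 3.95
position: [0.582, -0.0461, 0.0952]
tool_rot: [0.64, 0.769, 0.001, 0.003]
ft_force: [0.2, 0.1, 0.1]
grip_width: 0.0449
```

Request:
move_arm --rows '[0,0,-25,0,0,0,0.5,0,0,-20,0,0,0,0.5,0,0,-10,0,0,0,0.5,0,0,-6,0,0,0,0.5,0,0,0,0,0,0,0.5,0,0,0,0,0,0,0.5]'

```text
time: 4.55
position: [0.5807, -0.0457, 0.0325]
tool_rot: [0.639, 0.769, 0.0, 0.001]
ft_force: [0.4, 0.4, -0.7]
grip_width: 0.0437
```

Run:
```python
from h import *
o=robot.get_obs();print(o["position"],tobox(o["position"]),o["grip_width"],o["ft_force"])
```

```text
[ 0.58068305 -0.04567771  0.03252665] [  0.95017716 -18.35903436] 0.04366773747116494 [ 0.39484254  0.42558198 -0.71189768]
```

Close on the lever.

Request:
move_arm --rows '[0,0,0,0,0,0,1,0,0,0,0,0,0,1,0,0,0,0,0,0,1,0,0,0,0,0,0,1,0,0,0,0,0,0,1]' --grip_force 20

```text
time: 5.05
position: [0.5793, -0.0455, 0.0316]
tool_rot: [0.639, 0.769, -0.0, -0.001]
ft_force: [-0.1, 0.4, 3.4]
grip_width: 0.0136
```

Request:
move_arm --rows '[0.3,-1.3,3.6,0,0,0,1,0.3,-1.7,3.6,0,0,0,1,0.4,-2.2,3.4,0,0,0,1,0.4,-2.3,3.1,0,0,0,1,0.5,-2.7,2.9,0,0,0,1,0.5,-2.9,2.6,0,0,0,1,0,0,0,0,0,0,1]'

```text
time: 5.75
position: [0.5818, -0.059, 0.0509]
tool_rot: [0.64, 0.769, -0.0, -0.0]
ft_force: [-1.6, 2.0, -5.0]
grip_width: 0.0137
```

Run:
```python
from h import *
o=robot.get_obs();print(o["position"],tobox(o["position"]),o["grip_width"],o["ft_force"],o["moment"])
c=cam("scene");save(c,"f_s",(190,150,310,250),6)
```

```text
[ 0.58176315 -0.05896021  0.05088209] [ -0.41067677 -31.61571638] 0.01373086144843174 [-1.63972877  2.00278668 -5.00234793] [ 0.40404037  0.35173258 -0.04263569]
```

View pics/f_s.png

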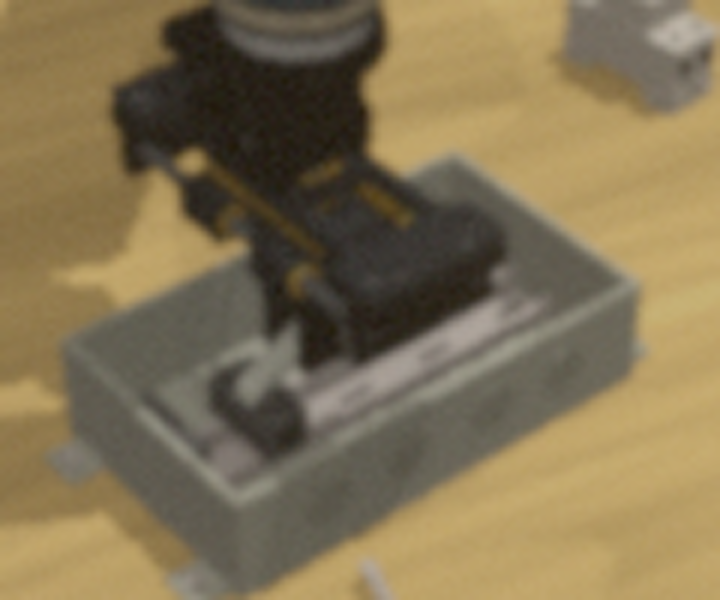

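Request:
move_arm --rows '[0.6,-3.2,2.3,0,0,0,1,0.6,-3.3,2.0,0,0,0,1,0.6,-3.3,1.4,0,0,0,1,0.5,-2.9,1.0,0,0,0,1,0.4,-2,0.4,0,0,0,1,0,0,0,0,0,0,1]'

```text
time: 6.4
position: [0.5845, -0.0738, 0.0575]
tool_rot: [0.64, 0.769, -0.0, -0.0]
ft_force: [-2.1, 1.3, -9.3]
grip_width: 0.0137
```

Run:
```python
from h import *
o=robot.get_obs();print(o["position"],tobox(o["position"]),o["grip_width"],o["ft_force"],o["moment"])
c=cam("scene");save(c,"f_s2",(190,150,310,250),6)
```

```text
[ 0.5845258  -0.07376989  0.05754898] [ -0.39575992 -46.68086534] 0.013685716262665128 [-2.10372691  1.30563283 -9.31027712] [ 0.26756499  0.46763397 -0.08848838]
```

View pics/f_s2.png

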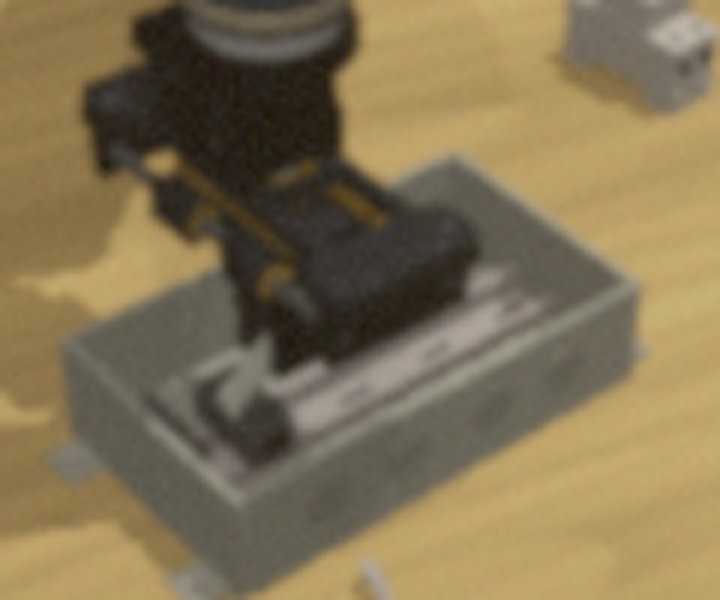

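Request:
move_arm --rows '[0,0,1,0,0,0,1,0,0,1,0,0,0,1,0,0,0,0,0,0,1,0,0,0,0,0,0,0.4,0,0,0,0,0,0,0.4,0,0,0,0,0,0,0.4,0,0,30,0,0,0,0.4,0,0,40,0,0,0,0.4,0,0,40,0,0,0,0.4,0,0,0,0,0,0,0.4,0,0,0,0,0,0,0.4]'

```text
time: 7.55
position: [0.5869, -0.0735, 0.1727]
tool_rot: [0.639, 0.769, 0.001, 0.003]
ft_force: [0.2, -0.3, -1.0]
grip_width: 0.0523
```

Run:
```python
from h import *
o=robot.get_obs();print(o["time"],o["position"],tobox(o["position"]),o["grip_width"],o["ft_force"],o["moment"])
c=cam("scene");save(c,"g_s",(190,150,310,250),6)
c=cam("wrist");W=cloud(c);b=tobox(W);z=W[...,2];save(c,"g_w")
ct=cam("top");
for n,cc in(("wrist",c),("top",ct),("scene",None)):
  if cc is None: cc=cam("scene")
  W=cloud(cc);b=tobox(W);z=W[...,2]
  print(n)
  for y in range(-112,0,4):
    m=(abs(b[...,0])<6)&(abs(b[...,1]-y)<2);print(y,(np.nanpercentile(z[m],[10,90])*1000).round(0) if m.any() else None,end="; ")
  m=(z>.037)&(z<.0425)&(abs(b[...,0])<25)&(b[...,1]>-96)&(b[...,1]<0);print("\nblock",m.sum(),np.percentile(b[m],[3,50,97],axis=0).round(1))
```

```text
7.55 [ 0.5869479  -0.07351907  0.172663  ] [  2.03145476 -46.87605895] 0.05231995296707679 [ 0.17088804 -0.257292   -1.01108849] [-0.11606554  0.07717011  0.01333278]
wrist
-112 None; -108 [ 5. 52.]; -104 [ 5. 51.]; -100 [ 6. 50.]; -96 [5. 7.]; -92 [5. 7.]; -88 None; -84 None; -80 None; -76 [47. 48.]; -72 [49. 51.]; -68 [52. 55.]; -64 [56. 58.]; -60 [58. 61.]; -56 [62. 65.]; -52 [66. 68.]; -48 [ 6. 71.]; -44 [ 5. 74.]; -40 [ 5. 77.]; -36 [ 5. 77.]; -32 [5. 7.]; -28 [5. 6.]; -24 [  6. 271.]; -20 [271. 292.]; -16 [257. 259.]; -12 [254. 258.]; -8 [5. 7.]; -4 [5. 7.]; 
block 411 [[-23.2 -77.1]
 [  6.9 -63.4]
 [ 22.9 -53.6]]
top
-112 [493. 496.]; -108 [497. 504.]; -104 [501. 508.]; -100 [502. 510.]; -96 [497. 511.]; -92 [499. 511.]; -88 [503. 508.]; -84 [505. 509.]; -80 [507. 511.]; -76 [508. 511.]; -72 [509. 512.]; -68 [510. 513.]; -64 [510. 513.]; -60 [510. 513.]; -56 [511. 513.]; -52 [511. 513.]; -48 [511. 514.]; -44 [511. 514.]; -40 [511. 514.]; -36 [511. 514.]; -32 [510. 513.]; -28 [510. 513.]; -24 [510. 513.]; -20 [509. 512.]; -16 [508. 512.]; -12 [507. 511.]; -8 [505. 510.]; -4 [504. 509.]; Traceback (most recent call last):
  File "<stdin>", line 12, in <module>
    return _quantile_unchecked(
        a, q, axis, out, overwrite_input, method, keepdims, weights)
    return _ureduce(a,
                    func=_quantile_ureduce_func,
    ...<5 lines>...
                    overwrite_input=overwrite_input,
                    method=method)
    r = func(a, **kwargs)
    result = _quantile(arr,
                       quantiles=q,
    ...<2 lines>...
                       out=out,
                       weights=wgt)
    slices_having_nans = np.isnan(arr[-1, ...])
                                  ~~~^^^^^^^^^
IndexError: index -1 is out of bounds for axis 0 with size 0
```

View pics/g_s.png

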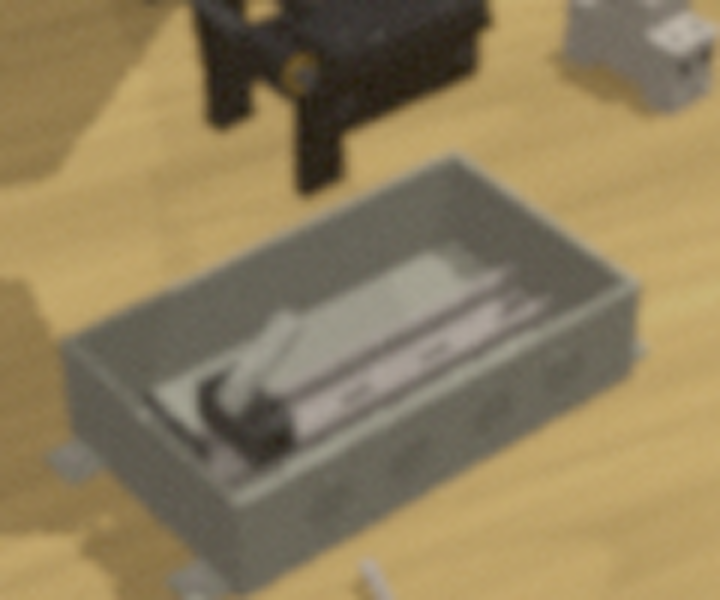

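View pics/g_w.png

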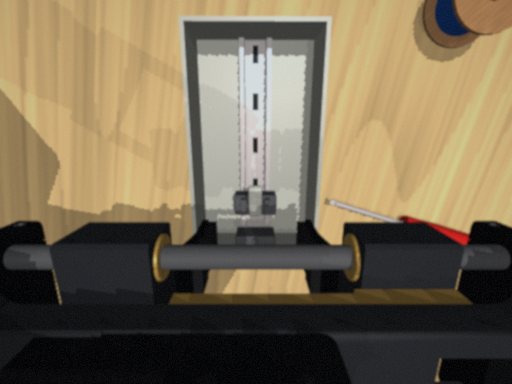

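Request:
move_arm --rows '[1.5,-9,0,0,0,0,0.2,2,-9.5,0,0,0,0,0.2,0,0,-30,0,0,0,0.2,0,0,-35,0,0,0,0.2,0,0,-35,0,0,0,0.2,0,0,-25,0,0,0,0.2,0,0,-15,0,0,0,0.2,0,0,-5.5,0,0,0,0.2,0,0,0,0,0,0,0.2]'

```text
time: 8.6
position: [0.5885, -0.0922, 0.0238]
tool_rot: [0.64, 0.769, -0.0, -0.0]
ft_force: [-0.3, -0.1, 1.4]
grip_width: 0.0696
```

Request:
move_arm --rows '[0,0,0,0,0,0,1,0,0,0,0,0,0,1,0,0,0,0,0,0,1,0,0,0,0,0,0,1,0,0,0,0,0,0,1]' --grip_force 25

```text
time: 9.1
position: [0.5878, -0.0921, 0.0252]
tool_rot: [0.639, 0.769, -0.001, -0.0]
ft_force: [-3.5, -0.6, 6.5]
grip_width: 0.0475
```

Request:
move_arm --rows '[-1,5,0,0,0,0,1,-1.8,10,0,0,0,0,1,-1.8,10,0,0,0,0,1,-1.9,10,0,0,0,0,1,-1.9,10,0,0,0,0,1,-1.9,10,0,0,0,0,1,-1.9,10,0,0,0,0,1,-1.9,10,0,0,0,0,1,-1.8,10,0,0,0,0,1,-1.8,10,0,0,0,0,1,-1.8,10,0,0,0,0,1,0,3,0,0,0,0,1]'

```text
time: 10.3
position: [0.5679, 0.0164, 0.0252]
tool_rot: [0.639, 0.769, -0.001, -0.0]
ft_force: [-4.8, -4.0, 5.3]
grip_width: 0.0477
```

Request:
move_arm --rows '[0,0,0,0,0,0,1,0,0,0,0,0,0,0.2,0,0,0,0,0,0,0.2,0,0,0,0,0,0,0.2,0,0,25,0,0,0,0.2,0,0,45,0,0,0,0.2,0,0,50,0,0,0,0.2,0,0,50,0,0,0,0.2,0,0,0,0,0,0,0]'

```text
time: 11.2
position: [0.5743, 0.0155, 0.2016]
tool_rot: [0.64, 0.769, 0.004, 0.007]
ft_force: [0.5, -0.5, -0.6]
grip_width: 0.0727
```

Run:
```python
from h import *
o=robot.get_obs();print(o["time"],o["position"],tobox(o["position"]),o["grip_width"],o["ft_force"],o["moment"])
c=cam("scene");save(c,"h_s",None,1.5)
W=cloud(c)
for nm,bx in(("timer",(.45,.75,.28,.46)),("breaker",(.28,.5,.16,.34)),("cover",(.34,.64,-.55,-.2))):
    m=(W[...,2]>.012)&(W[...,2]<.1)&(W[...,0]>bx[0])&(W[...,0]<bx[1])&(W[...,1]>bx[2])&(W[...,1]<bx[3])
    print(nm,rect(W[m][:,:2]))
c=cam("wrist");save(c,"h_w")
```

```text
11.2 [0.57430383 0.01551129 0.20158967] [ 5.83928147 42.9670214 ] 0.072739572401974 [ 0.51465523 -0.46594377 -0.5728789 ] [-0.04888019  0.02085478  0.01897733]
timer ((602.05712890625, 368.64801025390625), (39.0348014831543, 87.07455444335938), 83.3404769897461)
breaker ((406.28887939453125, 248.2213897705078), (87.86042785644531, 39.376800537109375), 18.33846092224121)
cover ((484.12933349609375, -368.29339599609375), (245.859375, 150.07369995117188), 79.09835052490234)
```

View pics/h_s.png

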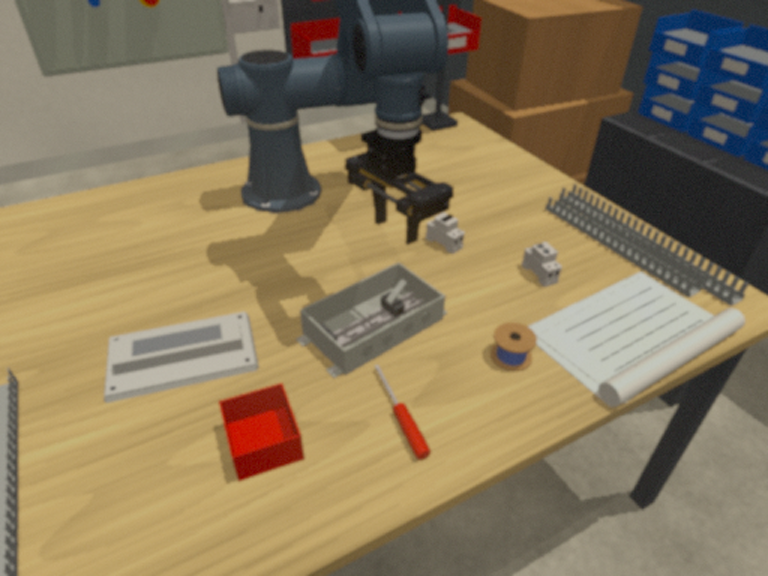

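View pics/h_w.png

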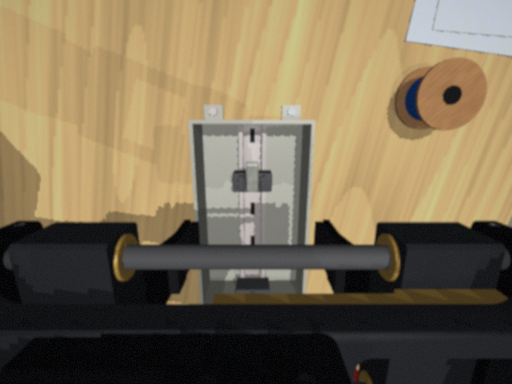

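Request:
move_arm --rows '[-27,32,4,0,0,0.01,0,-27,32,4,0,0,0.01,0,-27,32,4,0,0,0.01,0,-27,32,4,0,0,0.02,0,-27,32,4,0,0,0.02,0,-27,32,4,0,0,0.02,0,0,0,0,0,0,0,0,0,0,0,0,0,0,0,0,0,0,0,0,0,0]'

```text
time: 12.2
position: [0.4074, 0.2076, 0.2174]
tool_rot: [0.605, 0.797, -0.001, -0.0]
ft_force: [-0.8, -0.2, 0.4]
grip_width: 0.0873
```

```bash
cat >> h.py <<'E'
def module(W,bx,zl=.064,zh=.08,lo=.012):
    m=(W[...,2]>lo)&(W[...,2]<.1)&(W[...,0]>bx[0])&(W[...,0]<bx[1])&(W[...,1]>bx[2])&(W[...,1]<bx[3])
    n=m&(W[...,2]>zl)&(W[...,2]<zh)
    return rect(W[m][:,:2]),rect(W[n][:,:2]),np.median(W[...,2][n]),n.sum()
E
python3 - <<'E'
from h import *
o=robot.get_obs();print(o["time"],o["position"],o["tool_rot"],o["grip_width"])
c=cam("wrist");save(c,"i_w");W=cloud(c);print(module(W,(.28,.5,.16,.34)))
c=cam("top");print(module(cloud(c),(.28,.5,.16,.34)))
for n in("wrist","scene"):print(robot.spot_point(n,"breaker"))
E
```

```text
12.2 [0.40742758 0.20759446 0.21739077] [ 6.04580287e-01  7.96543874e-01 -6.62920283e-04 -3.05556952e-04] 0.08726761377743962
(((402.8212890625, 248.94520568847656), (84.20235443115234, 36.314842224121094), 14.245662689208984), ((402.5945739746094, 248.96609497070312), (41.78579330444336, 36.205657958984375), 15.083545684814453), np.float64(0.06843503811361015), np.int64(1125))
(((402.1397705078125, 243.40374755859375), (83.87850189208984, 29.47534942626953), 13.987455368041992), ((402.8614807128906, 240.66334533691406), (41.15752029418945, 23.282930374145508), 14.05317211151123), np.float64(0.06796988348492858), np.int64(65))
[{'at': [262.4, 144.5], 'conf': 0.59}]
[{'at': [292.7, 163.5], 'conf': 0.93}, {'at': [340.2, 238.3], 'conf': 0.16}]
```

View pics/i_w.png

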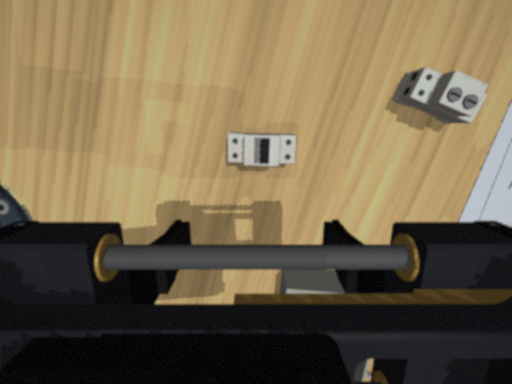

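Request:
move_arm --rows '[-2,21,0,0,0,-0.022,0,-2.3,20.6,0,0,0,0,0,0,0,-45,0,0,0,0,0,0,-45,0,0,0,0,0,0,-40,0,0,0,0,0,0,-25,0,0,0,0,0,0,-10,0,0,0,0,0,0,-5,0,0,0,0,0,0,0,0,0,0,0]'

```text
time: 13.3
position: [0.4034, 0.2497, 0.0485]
tool_rot: [0.613, 0.79, 0.0, 0.0]
ft_force: [-0.3, 0.2, 0.5]
grip_width: 0.0871
```

Request:
move_arm --rows '[0,0,0,0,0,0,1,0,0,0,0,0,0,1,0,0,0,0,0,0,1,0,0,0,0,0,0,1,0,0,0,0,0,0,1,0,0,0,0,0,0,1]' --grip_force 40

```text
time: 13.9
position: [0.4027, 0.2498, 0.0485]
tool_rot: [0.613, 0.79, 0.0, 0.0]
ft_force: [0.2, -0.1, -0.5]
grip_width: 0.0471
```

Request:
move_arm --rows '[0,0,0,0,0,0,1,0,0,0,0,0,0,1,0,0,15,0,0,0,1,0,0,35,0,0,0,1,0,0,35,0,0,0,1,0,0,25,0,0,0,1,0,0,0,0,0,0,1]'

```text
time: 14.6
position: [0.4048, 0.2506, 0.161]
tool_rot: [0.613, 0.79, 0.003, 0.002]
ft_force: [1.1, 0.1, -2.5]
grip_width: 0.0416
```

Request:
move_arm --rows '[12,-22,0,0,0,0,1,18,-34,0,0,0,0,1,18,-34,0,0,0,-0.01,1,18,-34,0,0,0,-0.01,1,18,-34,0,0,0,-0.01,1,18,-34,0,0,0,-0.01,1,18,-34,0,0,0,-0.01,1,18,-34,0,0,0,-0.016,1,18,-34,0,0,0,0,1,18,-34,0,0,0,0,1,13.6,-23.5,0,0,0,0,1,0,0,0,0,0,0,1]'

```text
time: 15.8
position: [0.592, -0.1056, 0.1563]
tool_rot: [0.64, 0.768, -0.0, 0.001]
ft_force: [-0.2, -0.6, -0.8]
grip_width: 0.042
```

Run:
```python
from h import *
o=robot.get_obs();print(o["time"],o["position"],tobox(o["position"]),o["tool_rot"],o["grip_width"],o["ft_force"])
c=cam("wrist");save(c,"j_w");c=cam("scene");save(c,"j_s",(150,110,350,260),3.9)
```

```text
15.8 [ 0.59204591 -0.10563251  0.15632851] [  1.18621892 -79.38064744] [ 6.40199669e-01  7.68208074e-01 -2.43135709e-04  8.23745310e-04] 0.04203007011672368 [-0.16497436 -0.55635446 -0.83260873]
```

View pics/j_w.png

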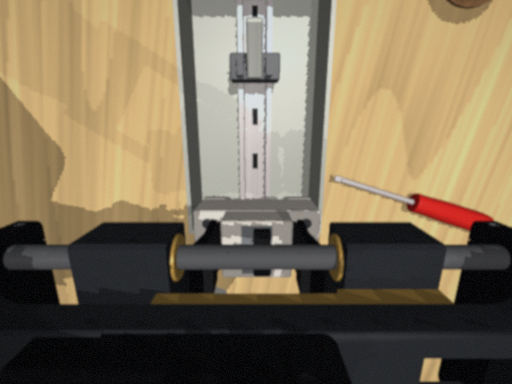

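View pics/j_s.png

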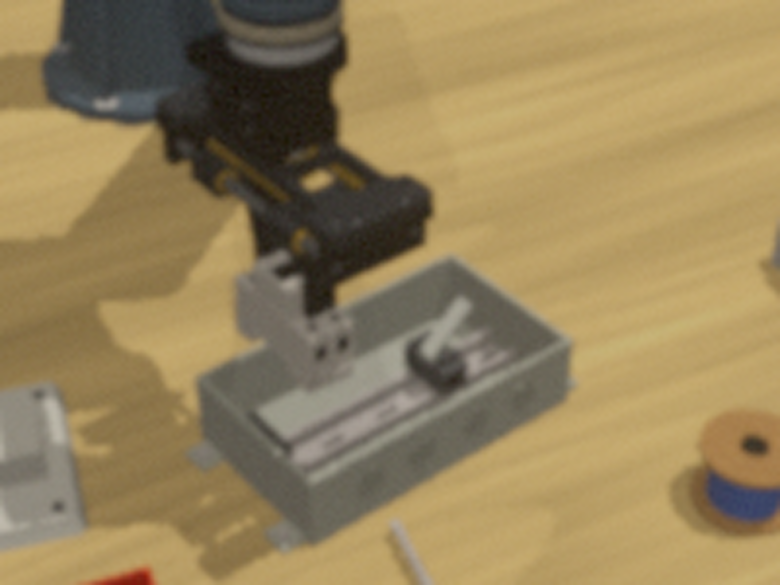

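Request:
move_arm --rows '[0,0,-20,0,0,0,1,0,0,-25,0,0,0,1,0,0,-15,0,0,0,1,0,0,0,0,0,0,1,0,0,0,0,0,0,1]'

```text
time: 16.4
position: [0.5894, -0.1004, 0.0978]
tool_rot: [0.638, 0.77, -0.0, -0.001]
ft_force: [-0.1, -0.3, -1.6]
grip_width: 0.0414
```

Run:
```python
from h import *
o=robot.get_obs();print(o["time"],o["position"],tobox(o["position"]),o["tool_rot"],o["grip_width"],o["ft_force"])
c=cam("wrist");W=cloud(c);b=tobox(W);z=W[...,2]
m=(z>.1)&(z<.128)&(abs(b[...,0])<23)&(b[...,1]<-50)
print(m.sum(),np.percentile(np.c_[b[m],z[m]*1000],[3,50,97],axis=0).round(1))
m=(z>.07)&(z<.098)&(abs(b[...,0])<60)&(b[...,1]<-50)
print(m.sum(),np.percentile(np.c_[b[m],z[m]*1000],[3,50,97],axis=0).round(1))
```

```text
16.4 [ 0.58939316 -0.10044987  0.09781854] [ -0.47668312 -73.8010688 ] [ 6.38331148e-01  7.69761072e-01 -3.05301391e-04 -1.06923940e-03] 0.04137962454805627 [-0.14549829 -0.27409253 -1.58098328]
2886 [[-20.9 -90.7 103.3]
 [ -0.  -63.3 117.1]
 [ 20.6 -56.4 124.1]]
2130 [[-41.2 -74.7  71.7]
 [ -0.7 -58.7  92.8]
 [ 40.6 -57.4  95.8]]
```

Request:
move_arm --rows '[0,0,-12,0,0,0,1,0,0,-10,0,0,0,1,0,0,-8,0,0,0,1,0,0,-5,0,0,0,1,0,0,-4,0,0,0,1,0,0,-2,0,0,0,1,0,0,0,0,0,0,1]'

```text
time: 17.15
position: [0.5901, -0.1018, 0.0584]
tool_rot: [0.639, 0.769, -0.0, -0.0]
ft_force: [-2.3, 0.4, 5.3]
grip_width: 0.0416
```

Some contact force; nearly at the rail. Release and look.

Request:
move_arm --rows '[0,0,-1,0,0,0,1,0,0,0,0,0,0,1,0,0,0,0,0,0,0.35,0,0,0,0,0,0,0.35,0,0,0,0,0,0,0.35,0,0,30,0,0,0,0.35,0,0,40,0,0,0,0.35,0,0,40,0,0,0,0.2,0,0,40,0,0,0,0,0,0,0,0,0,0,0,0,0,0,0,0,0,0]'

```text
time: 18.25
position: [0.5908, -0.1018, 0.2072]
tool_rot: [0.639, 0.769, 0.0, 0.001]
ft_force: [-0.4, -0.3, -0.5]
grip_width: 0.0803
```

Run:
```python
from h import *
o=robot.get_obs();print(o["time"],o["position"],tobox(o["position"]),o["grip_width"],o["ft_force"])
c=cam("scene");save(c,"k_s",(170,140,330,260),4.8)
W=cloud(c);b=tobox(W);z=W[...,2]
for lo,hi in((.07,.085),(.05,.058)):
    m=(z>lo)&(z<hi)&(abs(b[...,0])<46)&(b[...,1]<-50)&(b[...,1]>-98)
    print(m.sum(),rect(b[m]/1000),np.median(z[m]))
c=cam("wrist");W=cloud(c);b=tobox(W);z=W[...,2];save(c,"k_w")
for lo,hi in((.07,.085),(.05,.058)):
    m=(z>lo)&(z<hi)&(abs(b[...,0])<46)&(b[...,1]<-50)&(b[...,1]>-98)
    print(m.sum(),rect(b[m]/1000),np.median(z[m]))
```

```text
18.25 [ 0.59077283 -0.10183659  0.20724549] [  0.62689432 -75.41618909] 0.08031818735736372 [-0.38660829 -0.31652386 -0.49967199]
178 ((2.728212356567383, -78.44291687011719), (43.73894500732422, 36.85246276855469), 1.8315640687942505) 0.07709678387195162
138 ((1.6530876159667969, -78.57688903808594), (86.1739273071289, 36.469940185546875), 0.8079525828361511) 0.05386922506290901
1141 ((0.6233425140380859, -77.93610382080078), (41.39137268066406, 34.76469039916992), 0.10355450958013535) 0.07743760845553259
995 ((0.3029327392578125, -78.3924560546875), (85.2315444946289, 36.0018310546875), 0.26869863271713257) 0.05426438336882275
```

View pics/k_s.png

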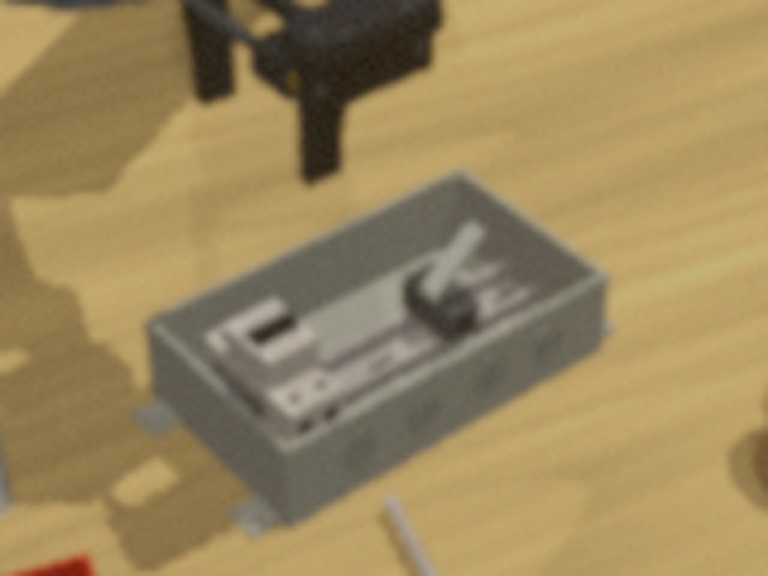

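View pics/k_w.png

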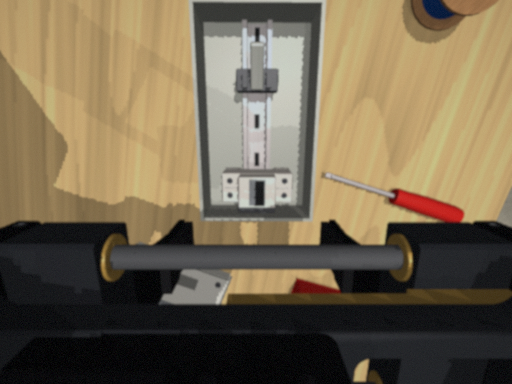

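Request:
move_arm --rows '[1,42,1,0,0,-0.027,0,1,42,1,0,0,-0.027,0,1,42,1,0,0,-0.027,0,1,42,1,0,0,-0.027,0,1,42,1,0,0,-0.027,0,1,42,1,0,0,-0.027,0,1,42,1,0,0,-0.027,0,1,42,1,0,0,-0.027,0,1,42,1,0,0,-0.027,0,1,42,1,0,0,-0.027,0,0,0,0,0,0,0,0,0,0,0,0,0,0,0]'

```text
time: 19.55
position: [0.5989, 0.3189, 0.2138]
tool_rot: [0.736, 0.677, -0.002, -0.001]
ft_force: [-0.1, -0.1, -1.1]
grip_width: 0.087
```

Run:
```python
from h import *
o=robot.get_obs();print(o["time"],o["position"],o["tool_rot"],o["grip_width"],o["q"].round(2))
c=cam("wrist");save(c,"l_w");W=cloud(c);print(module(W,(.45,.75,.28,.5)))
c=cam("top");print(module(cloud(c),(.45,.75,.28,.5)))
print(robot.spot_point("wrist","timer"))
```

```text
19.55 [0.59888273 0.31886656 0.21375349] [ 7.35645254e-01  6.77363295e-01 -2.14745265e-03 -6.44635962e-04] 0.0869875131748923 [ 0.33  0.61  1.29 -0.    1.24  0.41]
(((592.11572265625, 307.4814147949219), (58.10590744018555, 84.93328857421875), 85.22139739990234), ((0.0, 0.0), (0.0, 0.0), 0.0), np.float64(nan), np.int64(0))
(((590.5743408203125, 307.1601257324219), (54.79442596435547, 84.75342559814453), 84.99015808105469), ((0.0, 0.0), (0.0, 0.0), 0.0), np.float64(nan), np.int64(0))
[{'at': [252.3, 162.2], 'conf': 0.57}]
  return _methods._mean(a, axis=axis, dtype=dtype,
  ret = ret.dtype.type(ret / rcount)
```

View pics/l_w.png

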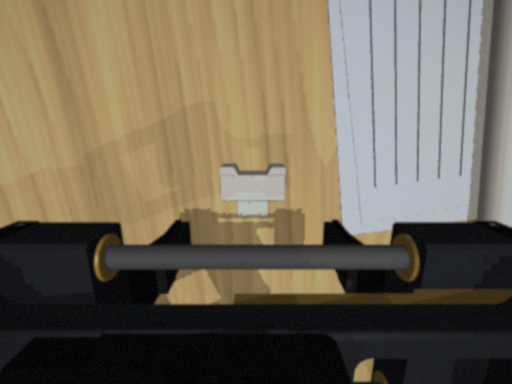

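Run:
```python
from h import *
for n in("wrist","top","scene"):
    c=cam(n);W=cloud(c);z=W[...,2]
    m=(z>.012)&(z<.1)&(W[...,0]>.5)&(W[...,0]<.7)&(W[...,1]>.2)&(W[...,1]<.42)
    p=W[m];print(n,rect(p[:,:2]),np.percentile(z[m],[5,50,95]).round(4))
    q=(p[:,:2]-[.59,.3])*1000
    r=np.deg2rad(-4.8);u=q@[np.cos(r),np.sin(r)];v=q@[-np.sin(r),np.cos(r)]
    for vv in range(-60,60,6):
        k=abs(v-vv)<3
        if k.sum()>3:print(vv,u[k].min().round(0),u[k].max().round(0),np.median(p[k,2]).round(4),end=" | ")
    print()
c=cam("scene");save(c,"l_s",(270,110,400,220),5)
```

```text
wrist ((591.6806640625, 302.657958984375), (67.60975646972656, 85.00801849365234), 85.33673858642578) [0.0283 0.0361 0.0373]
-30 -19.0 21.0 0.036 | -24 -19.0 21.0 0.0363 | -18 -19.0 21.0 0.0361 | -12 -19.0 21.0 0.0361 | -6 -40.0 44.0 0.0361 | 0 -40.0 44.0 0.0361 | 6 -40.0 44.0 0.0362 | 12 -41.0 43.0 0.0362 | 18 -41.0 43.0 0.0362 | 24 -41.0 43.0 0.0357 | 30 -40.0 43.0 0.0361 | 36 -40.0 44.0 0.0348 | 
top ((589.8468017578125, 298.92474365234375), (71.3212661743164, 84.75081634521484), 84.9819107055664) [0.0207 0.035  0.0381]
-36 -18.0 20.0 0.0203 | -30 -21.0 20.0 0.0344 | -24 -19.0 21.0 0.0355 | -18 -19.0 21.0 0.0355 | -12 -40.0 41.0 0.0343 | -6 -40.0 39.0 0.0354 | 0 -41.0 42.0 0.0348 | 6 -41.0 42.0 0.0354 | 12 -41.0 41.0 0.0359 | 18 -42.0 41.0 0.0352 | 24 -42.0 40.0 0.0348 | 30 -40.0 40.0 0.036 | 36 -40.0 42.0 0.0345 | 
scene ((592.6138916015625, 302.19256591796875), (74.49629974365234, 89.92808532714844), 84.6299057006836) [0.0152 0.035  0.0383]
-36 -10.0 22.0 0.0169 | -30 -19.0 24.0 0.025 | -24 -15.0 26.0 0.0353 | -18 -16.0 27.0 0.0357 | -12 -23.0 25.0 0.0351 | -6 -38.0 47.0 0.0319 | 0 -43.0 46.0 0.0364 | 6 -35.0 47.0 0.0357 | 12 -38.0 47.0 0.0361 | 18 -33.0 46.0 0.0362 | 24 -41.0 46.0 0.0355 | 30 -40.0 46.0 0.035 | 36 -42.0 48.0 0.0356 |
```

View pics/l_s.png

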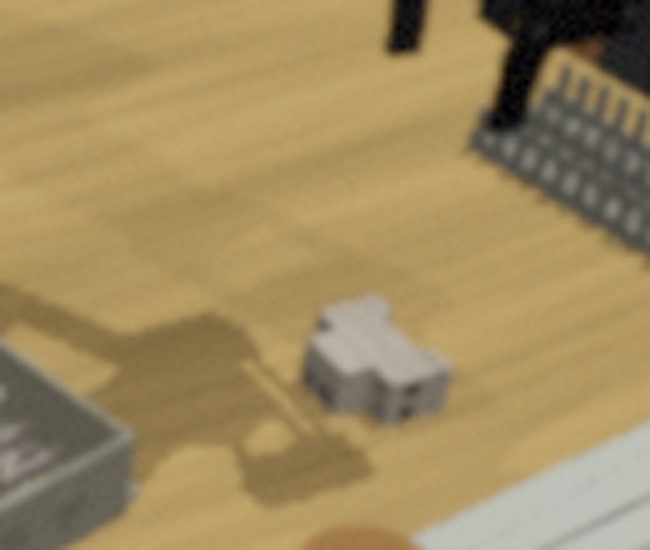

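Request:
move_arm --rows '[-2.5,-15,-20,0.13,-0.0107,0,0,-2.5,-15,-20,0.13,-0.0107,0,0,-2.5,-15,-20,0.13,-0.0107,0,0,-2.5,-15,-20,0.13,-0.0107,0,0,-2.5,-15,-20,0.13,-0.0107,0,0,-2.5,-16,-20,0.133,-0.01,0,0,0,0,-27,0,0,0,0,0,0,0,0,0,0,0,0,0,0,0,0,0,0]'

```text
time: 20.8
position: [0.5855, 0.2287, 0.0714]
tool_rot: [0.682, 0.626, 0.276, -0.257]
ft_force: [-0.3, 0.6, 0.7]
grip_width: 0.087
```

Run:
```python
from h import *
o=robot.get_obs();R=Rn.from_quat(o["tool_rot"]).as_matrix();print(o["time"],o["position"],o["q"].round(2));print(R.round(3))
c=cam("wrist");save(c,"m_w");c=cam("scene");save(c,"m_s",(230,70,400,220),4)
```

```text
20.8 [0.58549283 0.22871364 0.07136314] [-0.17  0.82  1.72  0.99  0.99 -0.81]
[[ 0.063  0.997  0.054]
 [ 0.713 -0.083  0.697]
 [ 0.699 -0.005 -0.715]]
```

View pics/m_s.png

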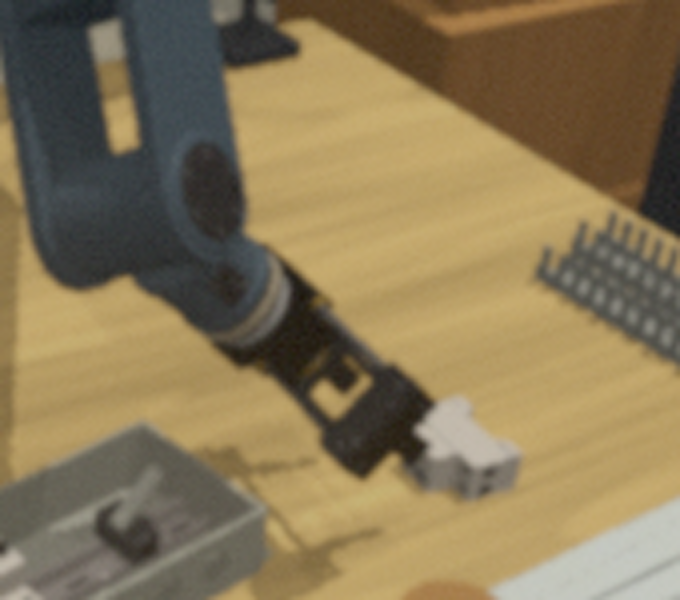

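View pics/m_w.png

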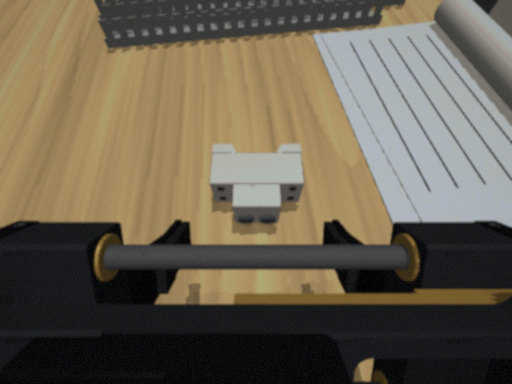

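Request:
move_arm --rows '[1,13,-15,0,0,0,0,1,13,-14,0,0,0,0,1,12,-14,0,0,0,0,1,10,-10,0,0,0,0,0.5,5.3,-5,0,0,0,0,0,0,0,0,0,0,0,0,0,0,0,0,0,0]'

```text
time: 21.6
position: [0.5897, 0.2824, 0.0128]
tool_rot: [0.682, 0.627, 0.276, -0.257]
ft_force: [-0.3, -0.7, 0.4]
grip_width: 0.0873
```

Run:
```python
from h import *
o=robot.get_obs();print(o["time"],o["position"],o["ft_force"])
c=cam("wrist");save(c,"n_w")
```

```text
21.6 [0.5897109  0.28236521 0.01283028] [-0.30907374 -0.73516766  0.38163474]
```

View pics/n_w.png

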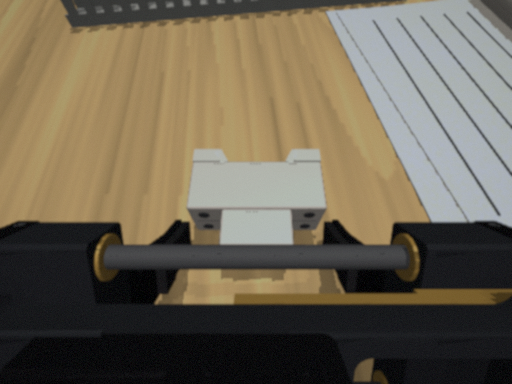

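Request:
move_arm --rows '[0,0,0,0,0,0,1,0,0,0,0,0,0,1,0,0,0,0,0,0,1,0,0,0,0,0,0,1,0,0,0,0,0,0,1,0,0,0,0,0,0,1,0,0,0,0,0,0,1,0,0,0,0,0,0,1]' --grip_force 50

```text
time: 22.45
position: [0.5897, 0.2822, 0.013]
tool_rot: [0.682, 0.627, 0.276, -0.257]
ft_force: [-0.2, 0.1, -0.1]
grip_width: 0.0419
```

Request:
move_arm --rows '[0,0,15,0,0,0,1,0,0,25,0,0,0,1,0,0,30,0,0,0,1,0,0,30,0,0,0,1,0,0,0,0,0,0,1,0,0,0,0,0,0,1]'

```text
time: 23.05
position: [0.5897, 0.282, 0.1137]
tool_rot: [0.682, 0.627, 0.276, -0.256]
ft_force: [0.0, 1.0, -3.4]
grip_width: 0.0415
```

Run:
```python
from h import *
o=robot.get_obs();print(o["time"],o["position"],o["ft_force"],o["q"].round(2))
c=cam("wrist");save(c,"o_w");c=cam("scene");save(c,"o_s",(230,70,400,220),4)
```

```text
23.05 [0.58973973 0.28199154 0.11365685] [ 0.0483117   0.95229103 -3.42395639] [-0.07  0.75  1.69  0.99  0.99 -0.68]
```

View pics/o_w.png

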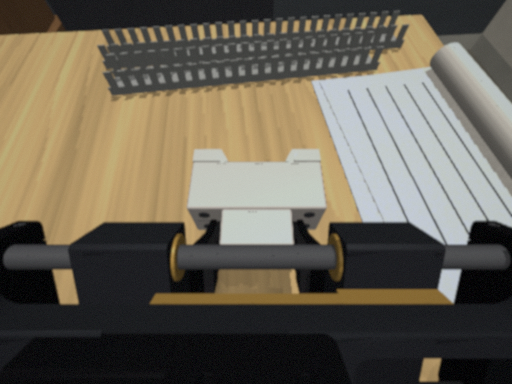

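View pics/o_s.png

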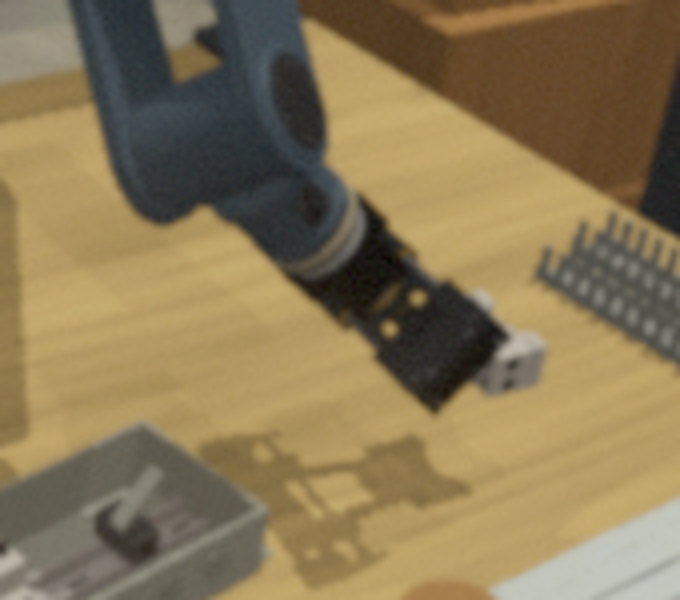

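Request:
move_arm --rows '[0,0,0,-0.13,0.0107,0,1,0,0,0,-0.13,0.0107,0,1,0,0,0,-0.13,0.0107,0,1,0,0,0,-0.13,0.0107,0,1,0,0,0,-0.13,0.0107,0,1,0,0,0,-0.13,0.0107,0,1,0,0,0,0,0,0,1]'

```text
time: 23.85
position: [0.5886, 0.2858, 0.1115]
tool_rot: [0.735, 0.678, -0.005, 0.001]
ft_force: [-0.6, 0.9, -2.1]
grip_width: 0.0417
```

Request:
move_arm --rows '[0,0,0,-0.13,0.0107,0,1,0,0,0,-0.13,0.0107,0,1,0,0,0,-0.13,0.0107,0,1,0,0,0,-0.13,0.0107,0,1,0,0,0,-0.13,0.0107,0,1,0,0,0,-0.13,0.0107,0,1,0,0,0,0,0,0,1,0,0,0,0,0,0,1]'

```text
time: 24.65
position: [0.5886, 0.2812, 0.1102]
tool_rot: [0.68, 0.624, -0.286, 0.258]
ft_force: [0.2, 0.2, -2.0]
grip_width: 0.0418
```

Run:
```python
from h import *
o=robot.get_obs();print(o["time"],o["position"],o["ft_force"],o["q"].round(2),o["grip_width"]);print(Rn.from_quat(o["tool_rot"]).as_matrix().round(3))
c=cam("wrist");save(c,"p_w");c=cam("scene");save(c,"p_s",(230,70,430,220),3.9)
W=cloud(c)
m=(W[...,2]>.02)&(W[...,0]>.52)&(W[...,0]<.72)&(W[...,1]>.2)&(W[...,1]<.34)&(W[...,2]<.14)
```

```text
24.65 [0.58855643 0.28118971 0.1102361 ] [ 0.15222649  0.16617841 -1.95865421] [ 0.54  0.97  1.09 -0.61  1.62  0.77] 0.04184266674707114
[[ 0.057  0.996 -0.066]
 [ 0.701 -0.087 -0.708]
 [-0.711 -0.006 -0.703]]
```

View pics/p_w.png

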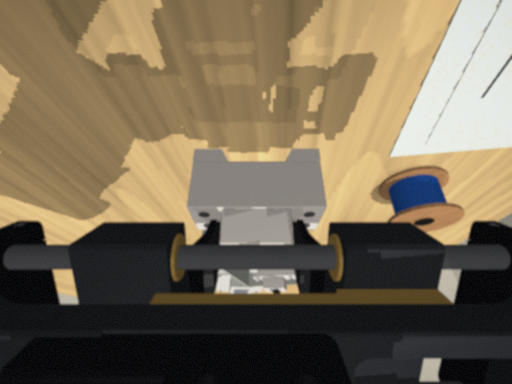

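View pics/p_s.png

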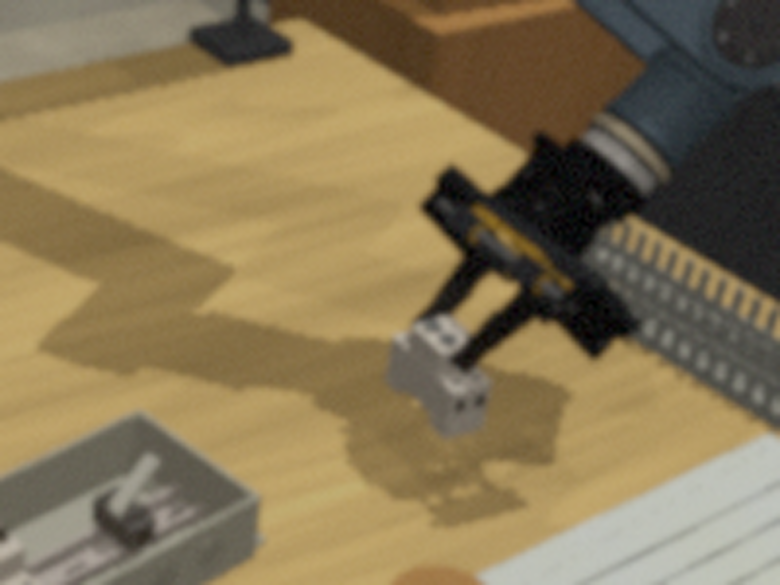

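Request:
move_arm --rows '[0,0,-20,0,0,0,1,0,0,-20,0,0,0,1,0,0,-10,0,0,0,1,0,0,-4,0,0,0,1,0,0,0,0,0,0,1]'

```text
time: 25.25
position: [0.5891, 0.2818, 0.0576]
tool_rot: [0.68, 0.624, -0.285, 0.261]
ft_force: [-0.1, -0.4, -2.3]
grip_width: 0.0415
```

Run:
```python
from h import *
o=robot.get_obs();print(o["time"],o["position"],o["ft_force"],o["grip_width"])
c=cam("wrist");save(c,"q_w");c=cam("scene");W=cloud(c)
m=(W[...,2]>.004)&(W[...,0]>.52)&(W[...,0]<.66)&(W[...,1]>.22)&(W[...,1]<.29)&(W[...,2]<.14)
p=W[m];print(m.sum(),np.percentile(p,[2,50,98],axis=0).round(4))
```

```text
25.25 [0.58914141 0.28178205 0.05762193] [-0.05210802 -0.41033289 -2.30439992] 0.04152904635379927
436 [[0.5511 0.2682 0.0065]
 [0.6053 0.274  0.0457]
 [0.6344 0.289  0.0771]]
```

View pics/q_w.png

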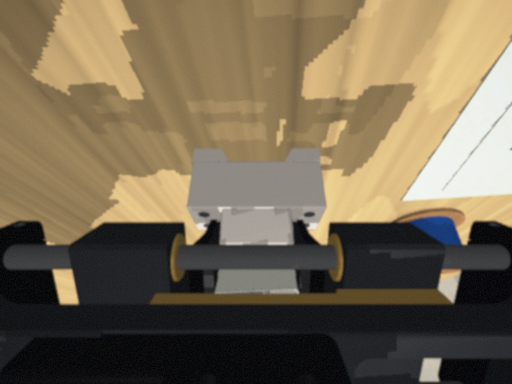

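Still a few mm above; lower until contact.

Request:
move_arm --rows '[0,0,-2,0,0,0,1,0,0,-1,0,0,0,1,0,0,-1,0,0,0,1,0,0,0,0,0,0,1]'

```text
time: 25.75
position: [0.5897, 0.2823, 0.055]
tool_rot: [0.68, 0.624, -0.284, 0.261]
ft_force: [0.4, -0.4, -2.4]
grip_width: 0.0417
```

Request:
move_arm --rows '[0,0,-1,0,0,0,1,0,0,-1,0,0,0,1,0,0,0,0,0,0,1]'

```text
time: 26.05
position: [0.5899, 0.2823, 0.0537]
tool_rot: [0.68, 0.623, -0.284, 0.261]
ft_force: [0.1, 1.7, 1.1]
grip_width: 0.0417
```

Request:
move_arm --rows '[0,0,0,0,0,0,0.3,0,0,0,0,0,0,0.3,0,0,0,0,0,0,0.1,0,0,0,0,0,0,0,1.5,14,14,0,0,0,0,2,21,21,0,0,0,0,2,25,25,0,0,0,0,2,20,25,0,0,0,0,0,0,0,0,0,0,0]'

```text
time: 26.95
position: [0.599, 0.366, 0.1421]
tool_rot: [0.681, 0.624, -0.279, 0.262]
ft_force: [1.0, 0.7, 0.1]
grip_width: 0.0866
```

Run:
```python
from h import *
o=robot.get_obs();print(o["time"],o["position"],o["ft_force"],o["grip_width"],o["q"].round(2))
for n in("scene","top","wrist"):
    c=cam(n);W=cloud(c);print(n,module(W,(.52,.67,.2,.33),.06,.074))
    save(c,"r_"+n)
```

```text
26.95 [0.59901904 0.36596433 0.14212785] [1.01923555 0.68844596 0.08973388] 0.08655452355975986 [ 0.63  1.02  0.86 -0.59  1.8   0.74]
scene (((593.2490234375, 288.5672912597656), (38.552120208740234, 86.83747863769531), 85.306640625), ((592.3051147460938, 289.4083251953125), (36.315643310546875, 46.15352249145508), 83.9346694946289), np.float64(0.06817930078226957), np.int64(125))
top (((589.1826782226562, 286.9706115722656), (37.57373046875, 85.04271697998047), 85.30113983154297), ((589.227294921875, 286.3124084472656), (35.626285552978516, 41.40458297729492), 88.24396514892578), np.float64(0.06784645932612783), np.int64(204))
wrist (((590.899658203125, 289.1477355957031), (38.114288330078125, 85.04042053222656), 84.94542694091797), ((590.9163818359375, 289.2813720703125), (36.440853118896484, 41.968631744384766), 84.85321044921875), np.float64(0.06803532064218137), np.int64(971))
```

View pics/r_scene.png

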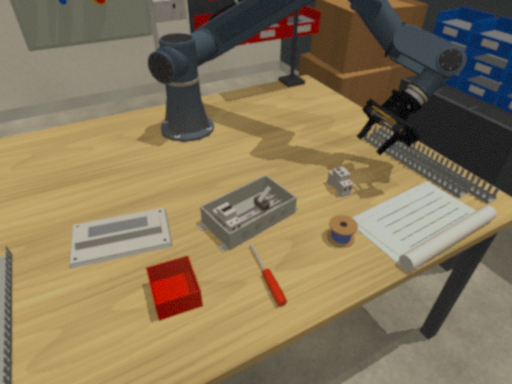

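Request:
move_arm --rows '[-1,-12,5,0.13,-0.0107,0,0,-1,-12,5,0.13,-0.0107,0,0,-1,-12,5,0.13,-0.0107,0,0,-1,-12,5,0.13,-0.0107,0,0,-1,-12,0,0.13,-0.0107,0,0,-1.4,-13,0,0.133,-0.0107,0,0,0,0,0,0,0,0,0,0,0,0,0,0,0,0]'

```text
time: 27.9
position: [0.59, 0.2866, 0.1568]
tool_rot: [0.738, 0.675, -0.005, 0.001]
ft_force: [0.1, 0.3, 0.5]
grip_width: 0.0867
```

Run:
```python
from h import *
o=robot.get_obs();R=Rn.from_quat(o["tool_rot"]).as_matrix();print(o["time"],o["position"],o["q"].round(2));print(R.round(4))
print("tool y ang",np.rad2deg(np.arctan2(R[1,1],R[0,1])))
down=R[:,2]; t=np.cross(down,[0,0,-1]);print("rotvec to vertical",t.round(4))
```

```text
27.9 [0.58998239 0.28662639 0.15683762] [ 0.28  0.65  1.4  -0.01  1.1   0.38]
[[ 0.0892  0.996  -0.0071]
 [ 0.996  -0.0892 -0.0079]
 [-0.0085 -0.0063 -0.9999]]
tool y ang -5.119998411333725
rotvec to vertical [ 0.0079 -0.0071  0.    ]
```

Request:
move_arm --rows '[0.9,2,0,0.008,-0.007,0,0,0,0,-35,0,0,0,0,0,0,-35,0,0,0,0,0,0,-25,0,0,0,0,0,0,-12,0,0,0,0,0,0,0,0,0,0,0,0,0,0,0,0,0,0]'

```text
time: 28.6
position: [0.5923, 0.2922, 0.0514]
tool_rot: [0.736, 0.677, 0.002, 0.001]
ft_force: [0.6, 1.1, 0.9]
grip_width: 0.0871
```

Request:
move_arm --rows '[-1,-2,-3,0,0,0,0,0,0,0,0,0,0,0,0,0,0,0,0,0,1,0,0,0,0,0,0,1,0,0,0,0,0,0,1,0,0,0,0,0,0,1,0,0,0,0,0,0,1,0,0,0,0,0,0,1,0,0,0,0,0,0,1,0,0,0,0,0,0,1]' --grip_force 40

```text
time: 29.6
position: [0.5907, 0.2892, 0.0479]
tool_rot: [0.737, 0.676, 0.002, 0.0]
ft_force: [-0.0, -0.6, -0.2]
grip_width: 0.0417
```

Request:
move_arm --rows '[0,0,15,0,0,0,1,0,0,35,0,0,0,1,0,0,35,0,0,0,1,0,0,25,0,0,0,1,0,0,0,0,0,0,1]'

```text
time: 30.1
position: [0.5937, 0.2902, 0.1632]
tool_rot: [0.737, 0.676, 0.006, 0.003]
ft_force: [0.5, 0.3, -1.9]
grip_width: 0.0418
```

Run:
```python
from h import *
o=robot.get_obs();R=Rn.from_quat(o["tool_rot"]).as_matrix();print(o["time"],o["position"],o["q"].round(2),o["grip_width"]);print(R.round(4))
t=B-32*ey/1000; print("target",t,"delta",(t-o["position"][:2])*1000)
```

```text
30.1 [0.59366077 0.29024124 0.16317401] [0.29 0.64 1.4  0.   1.09 0.37] 0.0417505366583923
[[ 0.085   0.9963  0.0129]
 [ 0.9964 -0.0851  0.0046]
 [ 0.0057  0.0124 -0.9999]]
target [ 0.58223703 -0.05926314] delta [ -11.42373974 -349.50438122]
```

Request:
move_arm --rows '[-0.5,-20,0,0,0,0,1,-0.8,-34,0,0,0,0.03,1,-0.8,-34,0,0,0,0.03,1,-0.8,-34,0,0,0,0.03,1,-0.8,-34,0,0,0,0.03,1,-0.8,-34,0,0,0,0.03,1,-0.8,-34,0,0,0,0.03,1,-0.8,-34,0,0,0,0.03,1,-0.8,-34,0,0,0,0.03,1,-0.8,-34,0,0,0,0.031,1,-0.8,-22.5,0,0,0,0,1,0,0,0,0,0,0,1]'

```text
time: 31.3
position: [0.5805, -0.0631, 0.1561]
tool_rot: [0.64, 0.768, 0.0, -0.001]
ft_force: [-0.8, 0.8, -2.2]
grip_width: 0.0418
```

Request:
move_arm --rows '[0,0,-20,0,0,0,1,0,0,-20,0,0,0,1,0,0,-12,0,0,0,1,0,0,0,0,0,0,1,0,0,0,0,0,0,1]'

```text
time: 31.8
position: [0.5819, -0.0589, 0.1056]
tool_rot: [0.638, 0.77, 0.002, -0.0]
ft_force: [-0.4, 0.2, -1.3]
grip_width: 0.0412
```

Run:
```python
from h import *
o=robot.get_obs();R=Rn.from_quat(o["tool_rot"]).as_matrix();print(o["time"],o["position"],tobox(o["position"]),o["grip_width"],o["ft_force"]);print(R.round(4))
print("tool y ang",np.rad2deg(np.arctan2(R[1,1],R[0,1])))
c=cam("wrist");W=cloud(c);b=tobox(W);z=W[...,2]
m=(z>.083)&(z<.11)&(abs(b[...,0])<60)&(b[...,1]<0)&(b[...,1]>-40)
print(m.sum(),np.percentile(np.c_[b[m],z[m]*1000],[3,50,97],axis=0).round(1))
save(c,"s_w");c=cam("scene");save(c,"s_s",(170,120,330,260),4.5)
```

```text
31.8 [ 0.58189176 -0.05893471  0.10555914] [ -0.2795652  -31.61410156] 0.04115974055413251 [-0.39517447  0.15996891 -1.27673049]
[[-0.185   0.9827  0.0015]
 [ 0.9827  0.185   0.0029]
 [ 0.0026  0.002  -1.    ]]
tool y ang 10.659280330440282
2411 [[-41.1 -31.9  84.1]
 [ -0.4 -14.9 102.2]
 [ 40.6 -14.1 108.2]]
```

View pics/s_s.png

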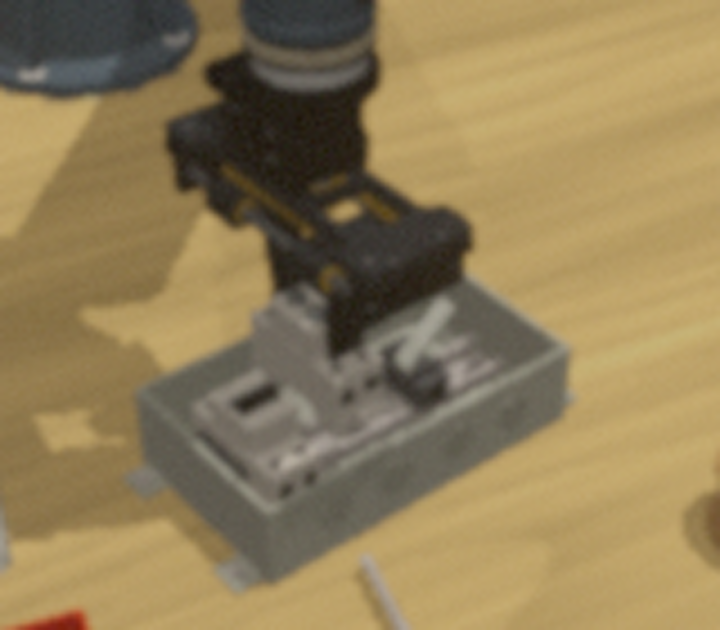

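View pics/s_w.png

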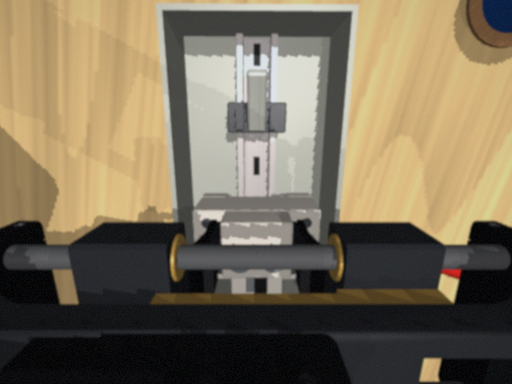

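Request:
move_arm --rows '[0,0,-14,0,0,0,1,0,0,-14,0,0,0,1,0,0,-8,0,0,0,1,0,0,-5,0,0,0,1,0,0,-4,0,0,0,1,0,0,-2,0,0,0,1,0,0,-1.5,0,0,0,1,0,0,0,0,0,0,1]'

```text
time: 32.7
position: [0.5824, -0.0593, 0.0576]
tool_rot: [0.639, 0.77, 0.002, 0.0]
ft_force: [-0.1, 0.1, -2.3]
grip_width: 0.0417
```

Request:
move_arm --rows '[0,0,-1,0,0,0,1,0,0,0,0,0,0,1,0,0,0,0,0,0,0.35,0,0,0,0,0,0,0.35,0,0,0,0,0,0,0.35,0,0,30,0,0,0,0.35,0,0,40,0,0,0,0.35,0,0,40,0,0,0,0.3,0,0,40,0,0,0,0.2,0,0,0,0,0,0,0.2,0,0,0,0,0,0,0.2]'

```text
time: 33.8
position: [0.5827, -0.0594, 0.2077]
tool_rot: [0.638, 0.77, 0.002, 0.001]
ft_force: [-0.5, -0.1, 0.1]
grip_width: 0.0686
```

```bash
cat >> h.py <<'E'
def row(n="wrist"):
    c=cam(n);W=cloud(c);b=tobox(W);z=W[...,2]
    for nm,y0,y1 in (("m1",-99,-60),("m2",-56,-10)):
      for lo,hi in((.07,.085),(.05,.058)):
        m=(z>lo)&(z<hi)&(abs(b[...,0])<46)&(b[...,1]<y1)&(b[...,1]>y0)
        if m.sum()>10: print(n,nm,m.sum(),np.round(sum([list(x) if np.ndim(x) else [x] for x in rect(b[m]/1000)],[]),1),np.median(z[m]).round(4))
    m=(z>.038)&(z<.0425)&(abs(abs(b[...,0])-16)<7)&(b[...,1]>-40)&(b[...,1]<90)
    if m.sum()>10: print("block",m.sum(),np.percentile(b[m],[3,50,97],axis=0).round(1).tolist())
    for y in range(-20,110,5):
        m=(abs(b[...,0])<5)&(abs(b[...,1]-y)<2.5)&(z<.1);print(y,(np.nanpercentile(z[m],90)*1000).round(0) if m.any() else None,end="; ")
    print()
    return c
E
python3 - <<'E'
from h import *
o=robot.get_obs();print(o["time"],o["position"],tobox(o["position"]))
save(row(),"t_w");save(row("scene"),"t_s",(170,120,330,260),4.5)
E
```

```text
33.8 [ 0.58266696 -0.05939678  0.20770164] [  0.39834177 -32.20981797]
wrist m1 1065 [  0.6 -78.3  36.1  41.8  89.6] 0.0774
wrist m1 909 [  0.4 -78.1  35.9  84.9  89.9] 0.0543
wrist m2 1139 [  1.1 -32.4  35.2  41.6  89.9] 0.0774
wrist m2 980 [  0.8 -33.   85.   35.9   0.3] 0.0542
block 333 [[-22.8, -15.1], [9.1, 44.0], [22.3, 56.5]]
-20 78.0; -15 77.0; -10 7.0; -5 7.0; 0 7.0; 5 7.0; 10 7.0; 15 7.0; 20 7.0; 25 6.0; 30 7.0; 35 49.0; 40 53.0; 45 57.0; 50 61.0; 55 66.0; 60 69.0; 65 73.0; 70 77.0; 75 77.0; 80 None; 85 7.0; 90 7.0; 95 7.0; 100 7.0; 105 7.0; 
scene m1 173 [  1.8 -78.6  44.7  36.4   1.7] 0.0771
scene m1 132 [  3.1 -78.1  36.4  85.4  89.6] 0.0538
scene m2 162 [  3.8 -31.8  42.6  38.4   0.2] 0.0771
scene m2 108 [  1.7 -33.2  87.7  36.2   1.2] 0.0541
block 24 [[-19.8, 33.2], [14.2, 37.6], [21.5, 56.9]]
-20 77.0; -15 76.0; -10 None; -5 None; 0 None; 5 None; 10 None; 15 None; 20 7.0; 25 6.0; 30 5.0; 35 45.0; 40 51.0; 45 55.0; 50 61.0; 55 64.0; 60 70.0; 65 72.0; 70 77.0; 75 76.0; 80 8.0; 85 7.0; 90 7.0; 95 8.0; 100 8.0; 105 8.0;
```

View pics/t_s.png

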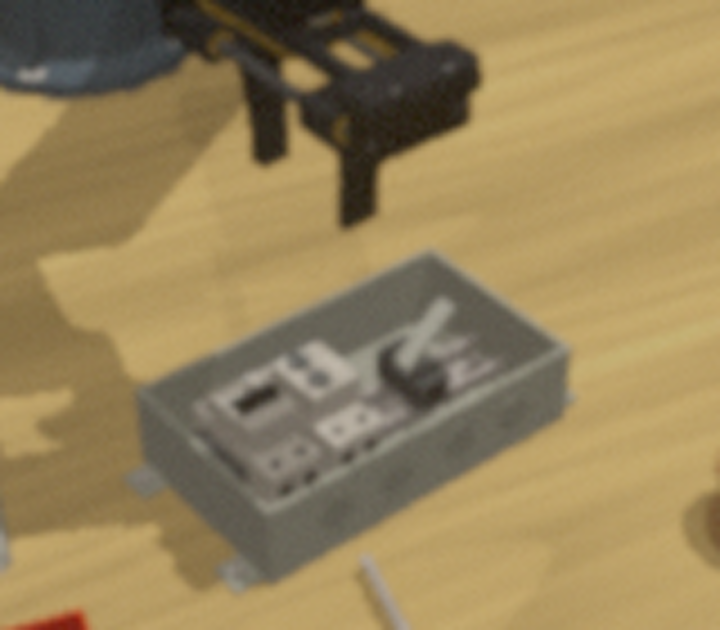

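View pics/t_w.png

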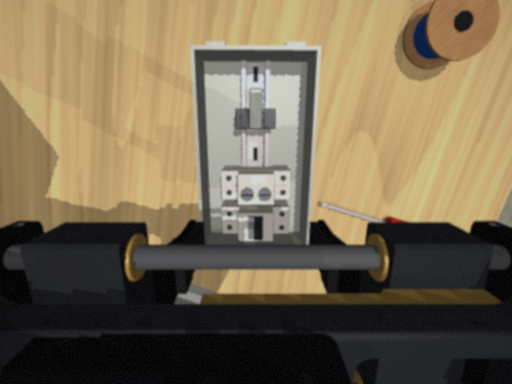

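Request:
move_arm --rows '[-5,26,0,0,0,0,0.2,-5,26,0,0,0,0,0.2,-5,26.8,0,0,0,0,0.2,0,0,-45,0,0,0,0.2,0,0,-45,0,0,0,0.2,0,0,-40,0,0,0,0.2,0,0,-30,0,0,0,0.2,0,0,-15,0,0,0,0.2,0,0,-8,0,0,0,0.2,0,0,0,0,0,0,0.2,0,0,0,0,0,0,0.2]'

```text
time: 35.0
position: [0.5673, 0.0195, 0.0234]
tool_rot: [0.639, 0.77, 0.002, 0.0]
ft_force: [0.4, 0.7, 0.9]
grip_width: 0.0698
```

Run:
```python
from h import *
o=robot.get_obs();print(o["time"],o["position"],tobox(o["position"]),o["ft_force"])
```

```text
35.0 [0.56726991 0.01950016 0.02344848] [-0.34903017 48.17200781] [0.40642962 0.70748812 0.86650935]
```

Request:
move_arm --rows '[0,0,0,0,0,0,1,0,0,0,0,0,0,1,0,0,0,0,0,0,1,0,0,0,0,0,0,1,0,0,0,0,0,0,1]' --grip_force 30

```text
time: 35.5
position: [0.5673, 0.0194, 0.0242]
tool_rot: [0.638, 0.77, 0.002, 0.0]
ft_force: [-0.7, 0.4, 4.2]
grip_width: 0.0474
```

Request:
move_arm --rows '[0.5,-3,0,0,0,0,1,0.9,-5,0,0,0,0,1,0.9,-5,0,0,0,0,1,0.9,-5,0,0,0,0,1,0.9,-5,0,0,0,0,1,0.9,-5,0,0,0,0,1,0.9,-5,0,0,0,0,1,0.9,-5,0,0,0,0,1,0.9,-5,0,0,0,0,1,0.9,-5,0,0,0,0,1,0.4,-2,0,0,0,0,1,0,0,0,0,0,0,1]'

```text
time: 36.7
position: [0.5764, -0.0302, 0.0242]
tool_rot: [0.639, 0.769, 0.002, 0.0]
ft_force: [-1.0, 1.4, 5.6]
grip_width: 0.0479
```

Run:
```python
from h import *
o=robot.get_obs();print(o["time"],o["position"],tobox(o["position"]),o["ft_force"],o["grip_width"])
save(cam("scene"),"u_s",(170,120,330,260),4.5)
```

```text
36.7 [ 0.57644236 -0.03015416  0.0241627 ] [-0.38776807 -2.32239563] [-0.97992882  1.41742228  5.59984845] 0.04785180059098616
```

View pics/u_s.png

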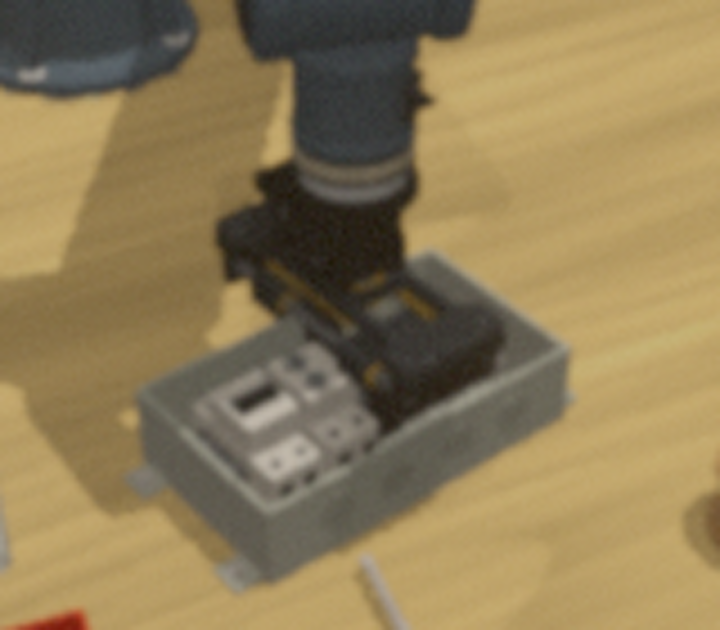

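Request:
move_arm --rows '[0.4,-2,0,0,0,0,1,0.4,-2,0,0,0,0,1,0.4,-2,0,0,0,0,1,0.4,-2,0,0,0,0,1,0,0,0,0,0,0,1]'

```text
time: 37.25
position: [0.5778, -0.0376, 0.0242]
tool_rot: [0.639, 0.769, 0.002, -0.0]
ft_force: [-1.0, 3.3, 6.4]
grip_width: 0.0482
```

Request:
move_arm --rows '[0.2,-1,0,0,0,0,1,0.2,-1,0,0,0,0,1,0,0,0,0,0,0,1]'

```text
time: 37.55
position: [0.5781, -0.0391, 0.0242]
tool_rot: [0.639, 0.769, 0.003, -0.0]
ft_force: [-1.4, 5.3, 6.7]
grip_width: 0.0475
```

Request:
move_arm --rows '[0.2,-1,0,0,0,0,1,0.2,-1,0,0,0,0,1,0,0,0,0,0,0,1]'

```text
time: 37.85
position: [0.5784, -0.0409, 0.0242]
tool_rot: [0.639, 0.769, 0.003, -0.001]
ft_force: [-1.7, 5.7, 7.7]
grip_width: 0.0478
```

Request:
move_arm --rows '[0.2,-1,0,0,0,0,1,0.2,-1,0,0,0,0,1,0,0,0,0,0,0,1]'

```text
time: 38.15
position: [0.5784, -0.041, 0.0242]
tool_rot: [0.639, 0.769, 0.003, -0.002]
ft_force: [-0.2, 12.3, 7.5]
grip_width: 0.0477
```

Request:
move_arm --rows '[0.2,-1,0,0,0,0,1,0.2,-1,0,0,0,0,1,0,0,0,0,0,0,1]'

```text
time: 38.45
position: [0.5784, -0.041, 0.0242]
tool_rot: [0.639, 0.769, 0.004, -0.003]
ft_force: [1.0, 17.4, 7.9]
grip_width: 0.0477
```

Run:
```python
from h import *
o=robot.get_obs();print(o["time"],o["position"],tobox(o["position"]),o["ft_force"],o["grip_width"])
c=cam("top");save(c,"v_t",(200,150,330,245),5.5)
save(cam("scene"),"v_s",(170,120,330,260),4.5)
save(cam("wrist"),"v_w")
```

```text
38.45 [ 0.57836666 -0.04100676  0.02416627] [ -0.47534297 -13.34392236] [ 1.04215067 17.4386166   7.94160853] 0.04773155758367373
```

View pics/v_s.png

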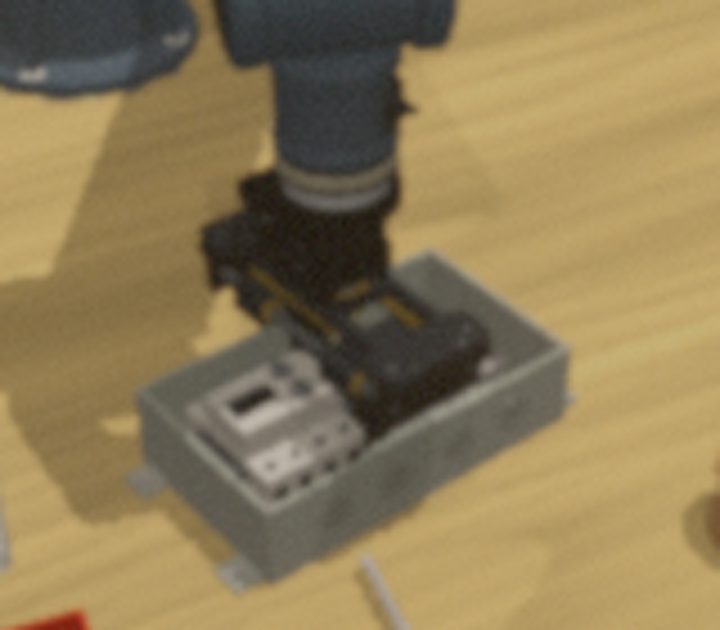

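View pics/v_w.png

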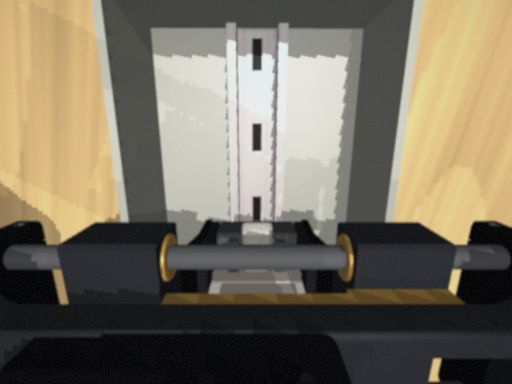

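Request:
move_arm --rows '[-0.4,2.5,0,0,0,0,1,0,0,0,0,0,0,1,0,0,0,0,0,0,0.2,0,0,0,0,0,0,0.2,0,0,0,0,0,0,0.2,0,0,30,0,0,0,0.2,0,0,40,0,0,0,0.2,0,0,40,0,0,0,0.2,0,0,40,0,0,0,0.2,0,0,0,0,0,0,1,0,0,0,0,0,0,1,0,0,0,0,0,0,1]'

```text
time: 39.8
position: [0.5779, -0.044, 0.1722]
tool_rot: [0.639, 0.769, 0.001, -0.001]
ft_force: [0.5, -0.4, -0.0]
grip_width: 0.0531
```

```bash
sed -i 's/("m1",-99,-60),("m2",-56,-10)/("m1",-99,-66),("m2",-62,-30)/; s/range(-20,110,5)/range(-40,60,4)/' h.py
python3 - <<'E'
from h import *
o=robot.get_obs();print(o["time"],o["position"],tobox(o["position"]),o["ft_force"],o["grip_width"])
c=row();save(c,"w_w");save(row("scene"),"w_s",(170,120,330,260),4.5)
E
```

```text
39.8 [ 0.5779001  -0.04401407  0.17219155] [ -1.4826299  -16.21568058] [ 0.50269384 -0.41859889 -0.01924707] 0.05314209165382693
wrist m1 108 [  0.2 -82.6  41.2  32.8   0.2] 0.0774
wrist m1 332 [  0.3 -71.8  84.   11.8   0.2] 0.0544
wrist m2 1165 [  0.6 -46.   32.   42.   89.9] 0.0776
wrist m2 941 [  0.6 -46.1  85.1  31.7   0.2] 0.0543
block 319 [[-22.1, -28.4], [-9.5, -14.4], [22.3, -4.2]]
-40 78.0; -36 78.0; -32 78.0; -28 77.0; -24 51.0; -20 54.0; -16 57.0; -12 61.0; -8 64.0; -4 68.0; 0 71.0; 4 73.0; 8 77.0; 12 77.0; 16 74.0; 20 7.0; 24 7.0; 28 7.0; 32 6.0; 36 7.0; 40 7.0; 44 7.0; 48 7.0; 52 7.0; 56 7.0; 
scene m1 156 [  1.7 -82.5  47.3  32.3   1. ] 0.0773
scene m1 121 [  1.9 -83.5  85.5  32.5   1.5] 0.054
scene m2 138 [  2.5 -46.2  31.   44.4  89.2] 0.0773
scene m2 83 [ 32.7 -45.8  31.9  23.8  89. ] 0.0542
-40 78.0; -36 77.0; -32 79.0; -28 76.0; -24 None; -20 None; -16 None; -12 61.0; -8 62.0; -4 65.0; 0 69.0; 4 74.0; 8 75.0; 12 77.0; 16 None; 20 6.0; 24 6.0; 28 7.0; 32 7.0; 36 7.0; 40 7.0; 44 6.0; 48 5.0; 52 8.0; 56 9.0;
```

View pics/w_w.png

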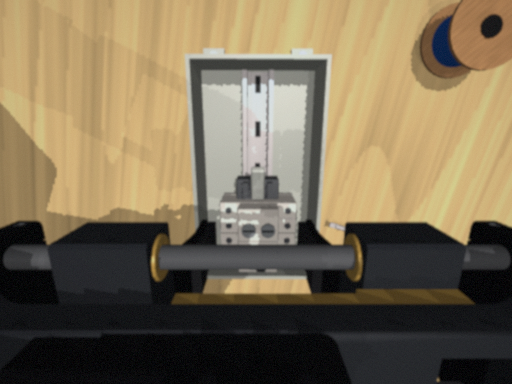

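View pics/w_s.png

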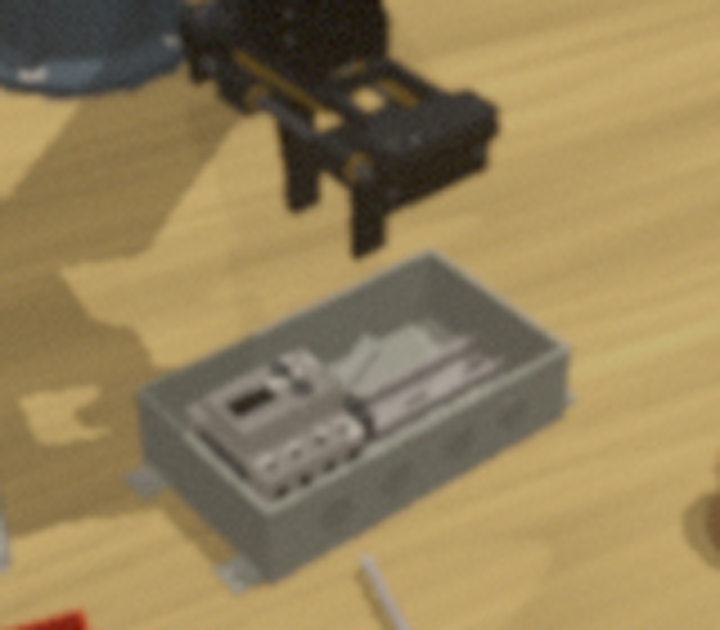

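Request:
move_arm --rows '[-1.5,12,0,0,0,0,1,-1.5,12,0,0,0,0,1,0,0,-30,0,0,0,1,0,0,-30,0,0,0,1,0,0,-15,0,0,0,1,0,0,0,0,0,0,1,0,0,0,0,0,0,1]'

```text
time: 40.6
position: [0.576, -0.0191, 0.0984]
tool_rot: [0.638, 0.77, 0.002, -0.0]
ft_force: [0.5, -0.4, -0.0]
grip_width: 0.0007
```

Run:
```python
from h import *
o=robot.get_obs();R=Rn.from_quat(o["tool_rot"]).as_matrix();print(o["time"],o["position"],tobox(o["position"]),o["ft_force"],o["grip_width"],R.round(3)[:,2])
save(cam("scene"),"x_s",(170,120,330,260),4.5)
```

```text
40.6 [ 0.5759559  -0.01912334  0.09837017] [1.14603706 8.61210091] [ 0.51664591 -0.42183791 -0.01004029] 0.0006953902169660266 [ 0.002  0.003 -1.   ]
```

View pics/x_s.png

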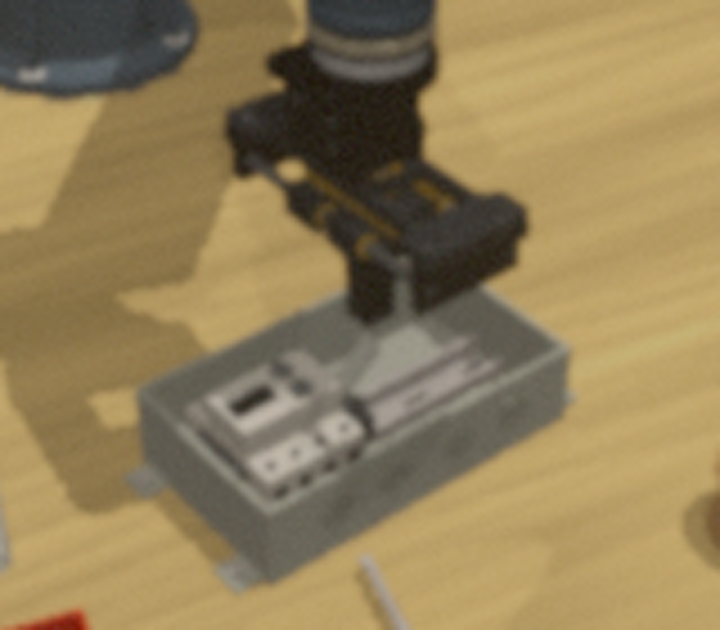

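Request:
move_arm --rows '[0,0,-15,0,0,0,1,0,0,-5,0,0,0,1,-0.4,2,-3,0,0,0,1,-0.4,2.3,-2.5,0,0,0,1,-0.4,2.3,-2.5,0,0,0,1,-0.4,2.2,-2.5,0,0,0,1,0,0,0,0,0,0,1]'

```text
time: 41.35
position: [0.5746, -0.0101, 0.0691]
tool_rot: [0.639, 0.77, 0.003, 0.0]
ft_force: [-0.4, 4.2, 4.9]
grip_width: 0.0004
```

Request:
move_arm --rows '[-0.2,1.2,-2,0,0,0,1,-0.2,1.2,-2,0,0,0,1,-0.2,1.2,-2,0,0,0,1,-0.2,1.2,-2,0,0,0,1,-0.2,1,-2.3,0,0,0,1,-0.2,1,-2.3,0,0,0,1,0,0,0,0,0,0,1]'

```text
time: 42.05
position: [0.5735, -0.0036, 0.056]
tool_rot: [0.639, 0.77, 0.002, 0.0]
ft_force: [-1.0, 2.6, 3.8]
grip_width: 0.0004
```

Request:
move_arm --rows '[-0.2,0.5,-2,0,0,0,1,-0.1,0.5,-2,0,0,0,1,0,0,-1,0,0,0,1,0,0,-1,0,0,0,1,0,0,0,0,0,0,1]'

```text
time: 42.55
position: [0.5733, -0.003, 0.0505]
tool_rot: [0.639, 0.77, 0.002, 0.0]
ft_force: [-2.2, 5.3, 10.2]
grip_width: 0.0003
```

Run:
```python
from h import *
o=robot.get_obs();print(o["time"],o["position"],tobox(o["position"]),o["ft_force"],o["grip_width"])
save(cam("scene"),"y_s",(170,120,330,260),4.5)
```

```text
42.55 [ 0.57328855 -0.00300944  0.05046051] [ 1.46272475 24.94220598] [-2.24637307  5.27152203 10.19362656] 0.00031911092037137086
```

View pics/y_s.png

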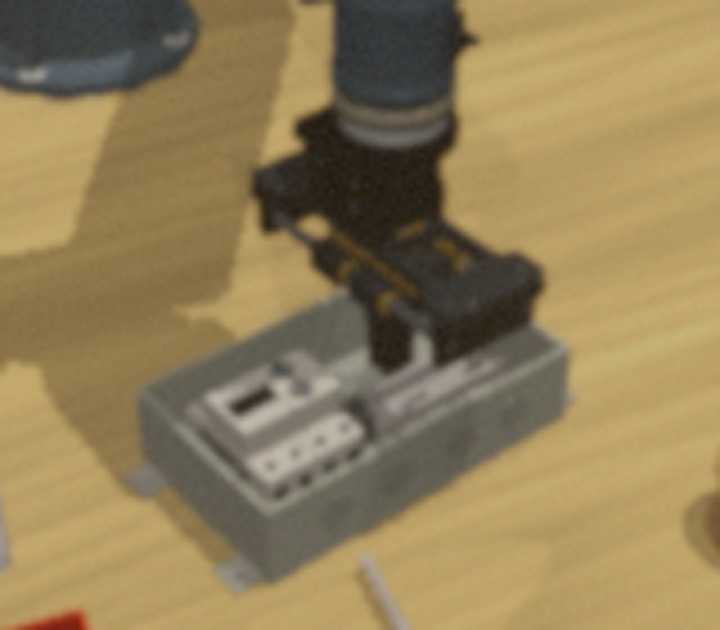

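Lever is down at about 50.5 mm with 10 N. A bit more press, then rise and check.

Request:
move_arm --rows '[0,0,-1,0,0,0,1,0,0,-1,0,0,0,1,0,0,0,0,0,0,1]'

```text
time: 42.9
position: [0.5734, -0.0028, 0.0499]
tool_rot: [0.639, 0.769, 0.003, 0.001]
ft_force: [-2.4, 5.5, 20.5]
grip_width: 0.0006
```

Request:
move_arm --rows '[0,0,10,0,0,0,1,0,0,40,0,0,0,1,0,0,45,0,0,0,1,0,0,45,0,0,0,0.3,0,-15,20,0,0,0,0,0,-30,0,0,0,0,0,0,0,0,0,0,0,0,0,0,0,0,0,0,0]'

```text
time: 43.7
position: [0.5725, -0.0494, 0.2068]
tool_rot: [0.639, 0.769, 0.001, -0.0]
ft_force: [0.4, 0.0, 0.4]
grip_width: 0.0325
```

Run:
```python
from h import *
o=robot.get_obs();print(o["time"],o["position"],tobox(o["position"]),o["ft_force"],o["grip_width"])
c=row();save(c,"z_w");c=row("scene");save(c,"z_s",(170,120,330,260),4.5)
W=cloud(c);b=tobox(W);z=W[...,2];
W=cloud(cam("top"))
for nm,WW in(("top",W),("scene",cloud(c))):
    m=(WW[...,2]>.012)&(WW[...,2]<.06)&(WW[...,0]>.34)&(WW[...,0]<.64)&(WW[...,1]>-.55)&(WW[...,1]<-.2)
    print(nm,"cover",rect(WW[m][:,:2]))
```

```text
43.7 [ 0.5725318  -0.04937381  0.20678282] [ -7.7385226 -20.5062796] [0.42459499 0.00448202 0.41870448] 0.032456577034771755
wrist m1 593 [  0.4 -76.9  21.5  42.   89.6] 0.0776
wrist m1 369 [ -3.8 -82.4  32.8  75.7  90. ] 0.0544
wrist m2 960 [  0.7 -46.   42.   31.9   0.1] 0.0776
wrist m2 789 [  0.9 -45.9  31.8  84.6  90. ] 0.0543
block 270 [[-22.6, -28.3], [-10.1, -14.2], [22.7, -4.2]]
-40 78.0; -36 78.0; -32 78.0; -28 77.0; -24 42.0; -20 48.0; -16 51.0; -12 52.0; -8 52.0; -4 52.0; 0 52.0; 4 51.0; 8 52.0; 12 52.0; 16 52.0; 20 52.0; 24 52.0; 28 52.0; 32 51.0; 36 7.0; 40 7.0; 44 7.0; 48 7.0; 52 7.0; 56 7.0; 
scene m1 160 [  1.1 -82.4  33.   46.1  89.5] 0.077
scene m1 117 [  1.5 -82.9  86.6  32.5   0.7] 0.0539
scene m2 137 [  4.  -46.   31.8  43.5  89.6] 0.0776
scene m2 85 [ 33.4 -46.   24.7  32.1   0.6] 0.0538
-40 79.0; -36 78.0; -32 78.0; -28 78.0; -24 None; -20 None; -16 None; -12 52.0; -8 52.0; -4 52.0; 0 52.0; 4 52.0; 8 51.0; 12 51.0; 16 51.0; 20 51.0; 24 51.0; 28 50.0; 32 36.0; 36 6.0; 40 7.0; 44 4.0; 48 8.0; 52 8.0; 56 5.0; 
top cover ((481.5615234375, -370.2311706542969), (247.39480590820312, 145.7870635986328), 78.95700073242188)
scene cover ((484.619873046875, -368.81329345703125), (245.60755920410156, 150.92054748535156), 79.01669311523438)
```

View pics/z_w.png

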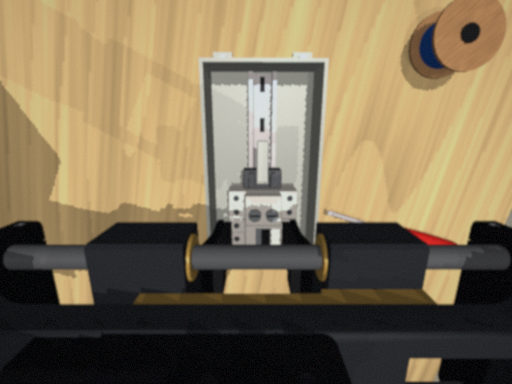

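View pics/z_s.png

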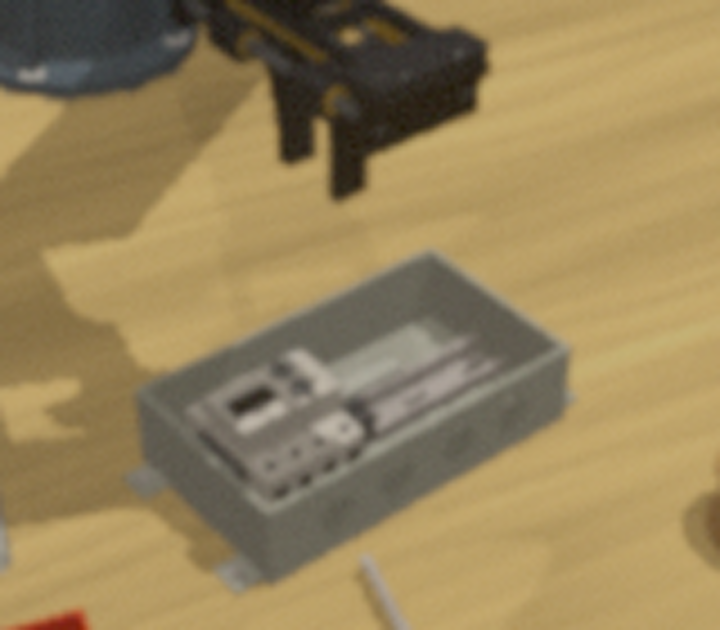

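Request:
move_arm --rows '[-11,-41,4,0,0,-0.0375,0,-11,-41,4,0,0,-0.0375,0,-11,-41,4,0,0,-0.0375,0,-11,-41,4,0,0,-0.0375,0,-11,-41,4,0,0,-0.0375,0,-11,-41,4,0,0,-0.0375,0,-11,-41,4,0,0,-0.0375,0,-11,-41,4,0,0,-0.0375,0,-11,-41,4,0,0,-0.0375,0,-10,-41,4,0,0,-0.0375,0,0,0,0,0,0,0,0,0,0,0,0,0,0,0]'

```text
time: 45.05
position: [0.4636, -0.4583, 0.2463]
tool_rot: [0.771, 0.637, 0.002, -0.0]
ft_force: [0.2, 1.0, 0.2]
grip_width: 0.0872
```

```bash
cat >> h.py <<'E'
def cover(n,bx=(.30,.66,-.56,-.2)):
    c=cam(n);W=cloud(c);z=W[...,2];g=(W[...,0]>bx[0])&(W[...,0]<bx[1])&(W[...,1]>bx[2])&(W[...,1]<bx[3])
    for nm,lo,hi in(("all",.004,.06),("plate",.011,.018),("hood",.036,.046)):
        m=g&(z>lo)&(z<hi)
        k=cv2.morphologyEx(m.astype(np.uint8),cv2.MORPH_OPEN,np.ones((3,3)))>0
        if k.sum()>10:print(n,nm,k.sum(),rect(W[k][:,:2]),np.median(z[k]).round(4))
    return c
E
python3 - <<'E'
from h import *
o=robot.get_obs();R=Rn.from_quat(o["tool_rot"]).as_matrix();print(o["time"],o["position"],np.rad2deg(np.arctan2(R[1,1],R[0,1])),R[:,2].round(3),o["q"].round(2))
c=cover("wrist");save(c,"A_w");cover("top");cover("scene")
E
```

```text
45.05 [ 0.4636376  -0.45828987  0.24633717] -10.9007234115764 [ 0.003  0.003 -1.   ] [-0.95  0.54  1.33  0.    1.27 -0.76]
wrist all 19204 ((482.2908630371094, -369.966064453125), (251.6154022216797, 152.3816375732422), 78.9887466430664) 0.0149
wrist plate 10961 ((482.40228271484375, -369.6885986328125), (244.89125061035156, 146.88052368164062), 79.06874084472656) 0.0141
wrist hood 7722 ((482.3663635253906, -369.52294921875), (213.64166259765625, 60.11811065673828), 78.9404067993164) 0.0402
top all 4435 ((481.78851318359375, -369.5720520019531), (250.61183166503906, 152.62149047851562), 78.91236877441406) 0.0149
top plate 1925 ((481.399658203125, -371.5127258300781), (245.16403198242188, 145.9560546875), 79.01213073730469) 0.0136
top hood 1538 ((481.2424621582031, -371.4515686035156), (215.77037048339844, 60.023704528808594), 78.89848327636719) 0.0396
scene all 3962 ((484.8202819824219, -367.57012939453125), (251.5030517578125, 154.00721740722656), 78.64615631103516) 0.0158
scene plate 1647 ((482.6891784667969, -368.842529296875), (244.86306762695312, 150.2593231201172), 78.76277923583984) 0.0138
scene hood 1375 ((483.5429992675781, -368.6885070800781), (214.21546936035156, 65.50725555419922), 78.90005493164062) 0.0399
```

View pics/A_w.png

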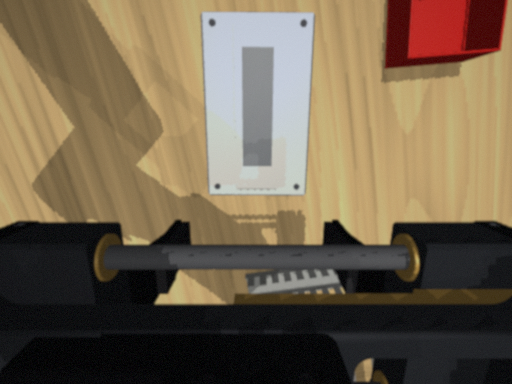

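Request:
move_arm --rows '[6,29,-30,0,0,0,0,6,30,-30,0,0,0,0,6.7,29.7,-40,0,0,0,0,0,0,-45,0,0,0,0,0,0,-40,0,0,0,0,0,0,-25,0,0,0,0,0,0,-12,0,0,0,0,0,0,-6,0,0,0,0,0,0,0,0,0,0,0,0,0,0,0,0,0,0]'

```text
time: 46.2
position: [0.4835, -0.3705, 0.021]
tool_rot: [0.771, 0.637, 0.002, 0.002]
ft_force: [0.6, -0.5, -0.6]
grip_width: 0.0869
```

Run:
```python
from h import *
o=robot.get_obs();print(o["time"],o["position"],o["ft_force"],o["grip_width"])
```

```text
46.2 [ 0.48349588 -0.37048832  0.02100008] [ 0.64223599 -0.53620415 -0.61653615] 0.0869489705902755
```

Request:
move_arm --rows '[-1,0.5,-2,0,0,0,0,0,0,0,0,0,0,1,0,0,0,0,0,0,1,0,0,0,0,0,0,1,0,0,0,0,0,0,1,0,0,0,0,0,0,1,0,0,0,0,0,0,1]' --grip_force 50

```text
time: 46.9
position: [0.4818, -0.3695, 0.0177]
tool_rot: [0.771, 0.637, 0.002, 0.001]
ft_force: [0.1, -0.1, 0.6]
grip_width: 0.0596
```

Run:
```python
from h import *
o=robot.get_obs();R=Rn.from_quat(o["tool_rot"]).as_matrix();print(o["time"],o["position"],o["ft_force"],o["grip_width"],np.rad2deg(np.arctan2(R[1,1],R[0,1])))
```

```text
46.9 [ 0.48177852 -0.36950566  0.01774215] [ 0.09383475 -0.06339758  0.55899033] 0.05961169036267255 -10.861076280108335
```

Request:
move_arm --rows '[0,0,10,0,0,0,1,0,0,25,0,0,0,1,0,0,30,0,0,0,1,0,0,30,0,0,0,1,0,0,25,0,0,0,1,0,0,0,0,0,0,1]'

```text
time: 47.5
position: [0.4832, -0.371, 0.1413]
tool_rot: [0.771, 0.637, 0.002, 0.004]
ft_force: [0.9, -0.4, -3.1]
grip_width: 0.0597
```

Request:
move_arm --rows '[5,18,0,0,0,0.02,1,9,32,0,0,0,0.035,1,9,32,0,0,0,0.035,1,9,32,0,0,0,0.035,1,9,32,0,0,0,0.035,1,9,32,0,0,0,0.035,1,9,32,0,0,0,0.035,1,9,32,0,0,0,0.035,1,9,32,0,0,0,0.035,1,9,32,0,0,0,0.035,1,6,25,0,0,0,0.03,1,2.6,10.7,0,0,0,0.01,1]'

```text
time: 48.7
position: [0.5742, -0.0239, 0.1354]
tool_rot: [0.637, 0.771, 0.001, -0.002]
ft_force: [-0.6, 0.3, -4.0]
grip_width: 0.0598
```

Request:
move_arm --rows '[0,0,0,0,0,0,1,0,0,0,0,0,0,1,0,0,0,0,0,0,1]'

```text
time: 49.0
position: [0.5757, -0.0288, 0.1372]
tool_rot: [0.639, 0.769, 0.001, -0.0]
ft_force: [0.4, -0.1, -3.4]
grip_width: 0.0594
```

Run:
```python
from h import *
o=robot.get_obs();R=Rn.from_quat(o["tool_rot"]).as_matrix();print(o["time"],o["position"],tobox(o["position"]),o["ft_force"],o["grip_width"],np.rad2deg(np.arctan2(R[1,1],R[0,1])),R[:,2].round(4))
c=cam("wrist");save(c,"B_w");s=cam("scene");save(s,"B_s",(150,90,350,260),3.9)
W=cloud(c);b=tobox(W);z=W[...,2]
m=(z>.1)&(z<.2)&(abs(b[...,0])<90)&(abs(b[...,1])<140)&(b[...,1]>20)
print(np.percentile(np.c_[b[m],z[m]*1000],[1,50,99],axis=0).round(1))
for lo,hi in((.13,.137),(.115,.14)):
    m=(z>lo)&(z<hi)&(abs(b[...,0])<100)&(b[...,1]<150)&(b[...,1]>20);print(m.sum())
    if m.sum()>20:print(rect(b[m]/1000))
```

```text
49.0 [ 0.57572268 -0.02876141  0.13716526] [-0.84133027 -0.82173573] [ 0.38164592 -0.08639367 -3.43262623] 0.059437611745275204 10.557168227695566 [ 0.0017  0.0023 -1.    ]
[[-71.6  21.2 129.7]
 [ -0.7  74.9 134.5]
 [ 70.4 122.  161.1]]
23619
((-0.40550994873046875, 71.01875305175781), (146.36312866210938, 102.00011444091797), 0.011568060144782066)
24087
((-0.40657806396484375, 73.06718444824219), (146.3931884765625, 106.06007385253906), 0.031784236431121826)
```

View pics/B_w.png

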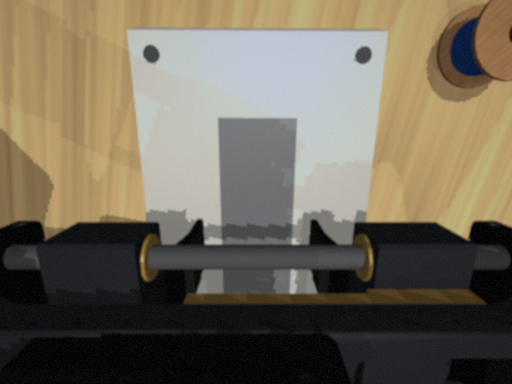

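View pics/B_s.png

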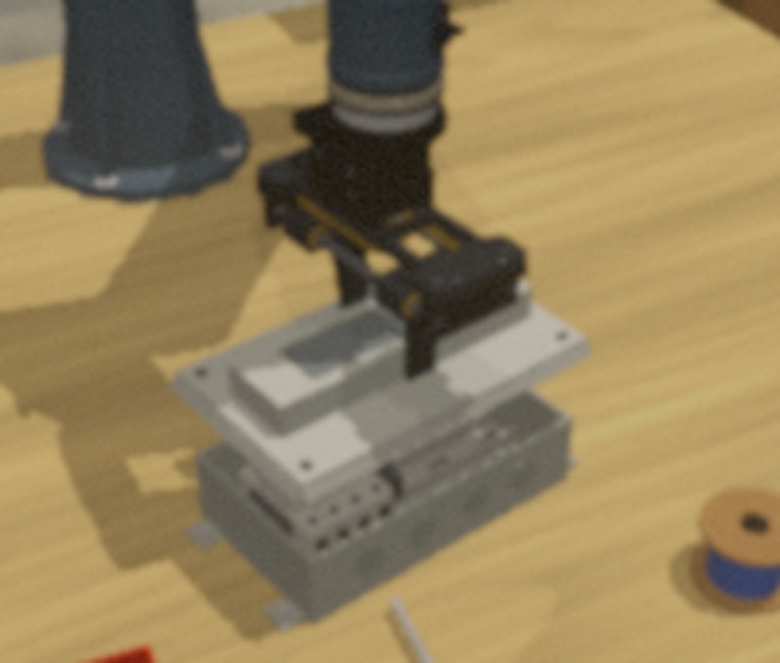

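Request:
move_arm --rows '[0,0,-12,0,0,0,1,0,0,-15,0,0,0,1,0,0,-12,0,0,0,1,0,0,-8,0,0,0,1,0,0,-4,0,0,0,1,0,0,0,0,0,0,1,0,0,0,0,0,0,1]'

```text
time: 49.8
position: [0.5766, -0.0277, 0.0868]
tool_rot: [0.638, 0.77, 0.002, 0.001]
ft_force: [0.1, 0.7, -3.9]
grip_width: 0.0598
```

Run:
```python
from h import *
o=robot.get_obs();R=Rn.from_quat(o["tool_rot"]).as_matrix();print(o["time"],o["position"],tobox(o["position"]),o["ft_force"],o["grip_width"],np.rad2deg(np.arctan2(R[1,1],R[0,1])),R[:,2].round(4))
c=cam("wrist")
W=cloud(c);b=tobox(W);z=W[...,2]
m=(z>.07)&(z<.1)&(abs(b[...,0])<100)&(b[...,1]<150)&(b[...,1]>20);print(rect(b[m]/1000),np.median(z[m]))
```

```text
49.8 [ 0.57655089 -0.02771133  0.08681427] [0.16453221 0.05965656] [ 0.06583156  0.71967571 -3.8820928 ] 0.05984645488334534 10.639943419862506 [ 0.0033  0.0024 -1.    ]
((0.30196380615234375, 73.33738708496094), (106.65693664550781, 146.14791870117188), 89.99127960205078) 0.08323337385246862
```

Request:
move_arm --rows '[0,0,-5,0,0,0,1,0,0,-4,0,0,0,1,0,0,-3,0,0,0,1,0,0,-2,0,0,0,1,0,0,-2,0,0,0,1,0,0,0,0,0,0,1]'

```text
time: 50.45
position: [0.576, -0.0276, 0.0703]
tool_rot: [0.639, 0.77, 0.002, -0.0]
ft_force: [-0.3, 0.2, -3.4]
grip_width: 0.0596
```

Request:
move_arm --rows '[0,0,-1,0,0,0,1,0,0,-1,0,0,0,1,0,0,0,0,0,0,1]'

```text
time: 50.75
position: [0.5762, -0.0276, 0.0685]
tool_rot: [0.638, 0.77, 0.002, 0.0]
ft_force: [-0.3, 0.0, -2.4]
grip_width: 0.0597
```

Request:
move_arm --rows '[0,0,-1,0,0,0,1,0,0,0,0,0,0,1]'

```text
time: 50.95
position: [0.5764, -0.0277, 0.0678]
tool_rot: [0.639, 0.77, 0.002, 0.0]
ft_force: [0.3, -0.3, -3.1]
grip_width: 0.0598
```

Request:
move_arm --rows '[0,0,-1,0,0,0,1,0,0,0,0,0,0,1,0,0,0,0,0,0,1]'

```text
time: 51.25
position: [0.5764, -0.0277, 0.0678]
tool_rot: [0.639, 0.77, 0.002, 0.001]
ft_force: [-1.6, 0.3, 5.5]
grip_width: 0.0595
```

Seated on the rim (contact 5 N). Release, rise, and check.

Request:
move_arm --rows '[0,0,0,0,0,0,0.1,0,0,0,0,0,0,0,0,0,0,0,0,0,0,0,0,0,0,0,0,0,0,0,25,0,0,0,0,0,0,45,0,0,0,0,0,0,50,0,0,0,0,0,-40,50,0,0,0,0,0,-45,20,0,0,0,0,0,0,0,0,0,0,0,0,0,0,0,0,0,0]'

```text
time: 52.35
position: [0.5761, -0.1047, 0.246]
tool_rot: [0.639, 0.769, 0.002, 0.0]
ft_force: [0.2, -0.5, -0.6]
grip_width: 0.0869
```

Run:
```python
from h import *
o=robot.get_obs();print(o["time"],o["position"],o["ft_force"],o["grip_width"])
for n in("wrist","scene"):
    c=cam(n);save(c,"C_"+n);W=cloud(c);b=tobox(W);z=W[...,2];g=(abs(b[...,0])<95)&(abs(b[...,1])<145)
    for nm,lo,hi in(("plate",.060,.068),("hood",.085,.095)):
        m=g&(z>lo)&(z<hi)
        if m.sum()<20: continue
        A=np.c_[b[m],np.ones(m.sum())];s=np.linalg.lstsq(A,z[m]*1000,rcond=None)[0]
        print(n,nm,m.sum(),rect(b[m]/1000),"z",np.median(z[m]).round(4),"slope",s[:2].round(4))
```

```text
52.35 [ 0.5760954  -0.10471218  0.24595309] [ 0.22010909 -0.50340091 -0.57313557] 0.08688068885161652
wrist plate 13980 ((0.1458740234375, -0.1243438720703125), (246.5546875, 148.0374298095703), 89.93457794189453) z 0.0642 slope [ 0.0013 -0.0012]
wrist hood 10135 ((0.27376556396484375, -0.5894699096679688), (213.75782775878906, 60.228721618652344), 89.97349548339844) z 0.0904 slope [ 0.0006 -0.001 ]
scene plate 1603 ((2.9973297119140625, -0.4136810302734375), (248.5235595703125, 151.5239715576172), 89.85724639892578) z 0.064 slope [-0.0003  0.0016]
scene hood 1168 ((1.2635669708251953, 1.071685791015625), (64.31632995605469, 216.74884033203125), 0.1283562034368515) z 0.09 slope [-0.0125  0.0025]
```

View pics/C_scene.png

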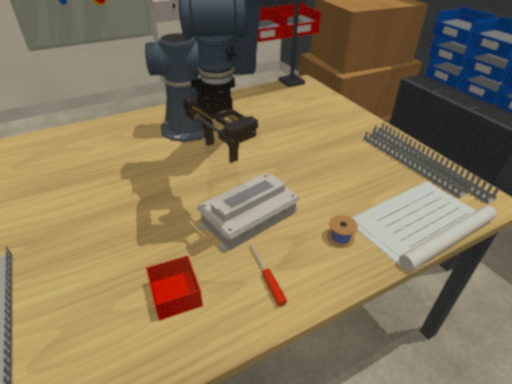

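View pics/C_wrist.png

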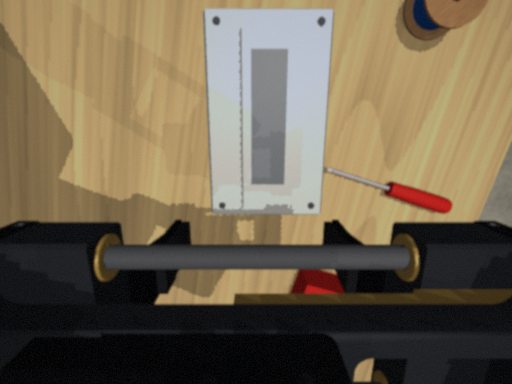

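```bash
python3 -c "
from rig import robot
print(robot.hand_in())"
```

```text
the job is handed in; nothing more can be done
None
```

The rail box is made up and the job was handed in at about 52 s of simulated time. No verdict came back.

- **Clamp freed:** I lifted the cam lever to about 0.7 rad by my depth reading, past the 0.5 rad needed but short of fully up at 0.95. The clamp slid freely. I moved it back by pinching its block.
- **Modules:** There were two on the bench, a breaker and a timer. The timer was knocked onto its side during the run. I stood it up on the bench with a tilted grasp, gripped it again, and set it on the rail.
- **Row closed and locked:** I pushed the clamp until the force jumped to about 17 N, then pressed the lever down with about 20 N.
- **Cover:** I set the cover on the rim by pinching its hood, until contact at about 5 N.

Last checks:

| Item | Measured | Target |
|---|---|---|
| Module shoulder height | 54.3 mm | 54 mm |
| Module offset from the rail's centre line | under 1 mm | within 4 mm |
| Clamp face position (box y) | about -28 mm (72 mm gap) | 72 mm for two modules |
| Lever top height | about 50–52 mm, flat | 50.5 mm |
| Cover plate top height | 64.1 mm | 64 mm |
| Cover offset from centre | under 1 mm | within 4 mm |
| Cover tilt | about 0.001 rad | below 0.02 rad |

The spool, screwdriver and stock bin look to be in their original places in the last picture; I did not measure them.

The checks disagreed in two places:
- **Scene camera:** it put some positions 1–4 mm off the wrist camera, and its points on the cover's hood gave a slope of 0.0125. I trusted the closer wrist view.
- **Modules and lever:** these were last checked just before the cover went on.

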